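Open the clamshell fixture and put the moulded housing half in the kit tray

TASK

The sloping clamshell fixture on the teacher's desk holds a finished moulded housing half. Turn the keeper fully aside, swing the lid over past upright so that it rests open by itself, then lift the housing half out and lay it flat, ridge up, in the long empty bay of the kit tray without dropping it. Leave the lid open and the keeper aside, and leave the other things on the desk where they are.

Things in the scene. Friction and masses are not known exactly. Their poses are not given: they have to be found in the camera images.
- bed: Sloping aluminium bed of the fixture, fixed, 190 (x) by 205 mm (y). Origin: centre of its upper face, 80 mm above the desk. x runs up the slope away from the robot, climbing 30 degrees; y is level, to the left; z is the face's normal, leaning 30 degrees towards the robot. Lid hinge along y = +100 mm, keeper at the right edge. The fixture's place varies; it is turned by up to 14 degrees.
- nest (a point): Centre of the nest on the bed's face (bed x = 0, y = +25 mm), axes as the bed's: a rim 8 mm high and 5 mm thick round a 134 x 88 mm opening that holds the housing half.
- lid (a joint): Lid: grey shell, 170 (bed x) by 150 (bed y +100 to -50) by 50 mm high, hollow for 41 mm above the bed, 0.4 kg. 0 = shut; grows as its free right edge swings up and over to the left; 1.57 = upright; 1.9 = stop, leaning past upright, where it rests. Hinge nearly free: it falls shut below about 1.15 rad, open above.
- lid_ear (a point): Steel ear at the middle of the lid's free edge, lying on the bed when shut: 50 (bed x) by 17 (y) by 10 mm thick; this point is the centre of its top. The keeper's inner arm holds it down until turned aside.
- lid_bar (a point): Middle of the lid's handle: round steel bar, 12 mm thick, 100 mm long, parallel to the hinge (so it slopes too), on two 10 mm posts 45 mm either side. Its axis is 45 mm out from the lid's outer face, 10 mm in from the free edge: in lid_hinge's frame x = 0, y = -140, z = 95 mm. Its axes turn with the lid and match the bed's when shut. The bar can turn between gripping fingers.
- lid_hinge (a point): Middle of the lid's hinge axis, at bed x = 0, y = +100, z = 0 mm. The hinge axis runs along the bed's x. The axes of this point turn with the lid and match the bed's when shut.
- keeper (a joint): Steel keeper swivelling about the bed's normal at the right edge. 0 = inner arm (32 mm from the pivot) points to bed +y over the lid's ear, tail points to -y. Grows as the tail swings towards the robot (bed -x); 1.2 frees the lid; 1.6 = end stop, fully aside, tail pointing down the slope. It starts at 0 to 0.25 and stays where left; about 1.5 N at the post turns it.
- keeper_post (a point): Centre of the top of the keeper's black upright post, 16 mm in diameter, near the tail's end, 66 mm from the pivot; 70 mm above the bed's face. The tail under it is 16 mm wide, its top 22 mm above the face, and ends 76 mm from the pivot.
- keeper_pivot (a point): A point on the keeper's swivel axis, at bed x = 0, y = -87, z = 17 mm.
- housing: Moulded housing half, off-white plastic, about 0.16 kg: flange 130 (x) by 84 (y) by 6 mm with a ridge along its middle, 110 long, 36 wide, 32 mm high above the flange (38 in all), and four bosses 10 mm wide, 6 mm high at the flange's corners. Origin: centre of its underside; z out of the ridge. It starts in the nest under the lid, axes as the bed's. Take it across the ridge.
- tray: White kit tray, 284 (x) by 152 mm (y), walls 52 mm high, fixed, with a dark foam insert (top 44 mm above the desk) that has two bays. Origin: centre of its underside on the desk; x along its length, away from the robot. It is turned by up to 14 degrees. The short bay at the far end (70 mm long) already holds the puck.
- bay (a point): Centre of the floor of the tray's long empty bay, 12 mm above the desk, at tray x = -42 mm. The bay is 156 mm along the tray's x and 110 mm along y, 32 mm deep; the housing half goes in lengthwise, either way round.
- puck: Bystander: round grey sensor puck, 52 mm in diameter, 34 mm high, in the short bay. Origin at its underside.
- glue: Bystander: white bottle, 52 mm in diameter, 130 mm high. Origin at its underside.
- mug: Bystander: white mug, 80 mm in diameter, 92 mm high, handle at its +y. Origin at its underside.
- mouse: Bystander: black computer mouse, 108 x 62 x 24 mm. Origin at its underside.
- driver: Bystander: screwdriver lying on the desk, its length along its x. Origin near its middle.
- stapler: Bystander: stapler, 130 x 36 x 40 mm. Origin at its underside.
- calc: Bystander: pocket calculator, 150 x 78 x 16 mm. Origin at its underside.
- roll: Bystander: cardboard roll, 60 mm in diameter and high, standing in the red tray. Origin at its underside.

How it is judged:
By the outcome, as a careful person would: the job done as asked, in the order asked, and still so for the second after the job is handed in, with the robot touching nothing.
It also fails if it takes over 70 s, if anything falls off the work surface, if the arm or the gripper's body presses on something with over 40 N, if the wrist force passes 120 N, or if a joint passes its speed limit or range.

ROBOT

A 7-joint arm with a two-finger parallel gripper is mounted at the origin on the work surface. World frame = base frame: x ahead of the robot, y to its left, z up, the work surface at z = 0. Lengths are in m, angles in degrees, forces in N, time in s.
With the tool pointing down it reaches from about 0.425 to 0.875 m from the base axis. Payload 4.7 kg.
Tool frame: the origin (TCP) lies at the very end of the fingers, on their centre line; the grasp point (between the pads) lies 19 mm behind it; z points along the fingers, y is the direction in which the jaws open and shut (so a half turn about z gives the same grasp; the last joint's range is limited). The gripper opens to 87 mm and grips with 3 to 60 N. Pads are 19 mm wide; open, the fingers measure 117 mm over their backs; the gripper's body (75 mm by 190 mm) begins 51 mm behind the grasp point.
Start: joints at [67.328, 18.392, -4.016, 83.108, 1.295, 78.541, -3.26], TCP at [0.259, -0.596, 0.223] pointing down, gripper open.
Joint ranges: [-163.93, 163.93], [-17.29, 119.83], [-79.2, 71.16], [3.27, 140.29], [-89.18, 269.18], [5.43, 117.66], [-154.24, 154.24]. Speed limits (degrees/s): [147.25, 147.25, 180, 180, 180, 180, 180].

INTERFACE

Orientations are given as [roll, pitch, yaw] about the fixed x, y, z axes, in that order (R = Rz(yaw) Ry(pitch) Rx(roll)).
In Python, from cell import monitor, read_camera, camera_info, env, look_for gives the robot as it stands.
- The arm moves only by the tool servo_tool, never from a script. Its argument "commands" is one flat list of numbers, 6 for each row, row after row: the shift along the tool's x, y, z in mm, then the turn, a rotation vector about the tool's x, y, z in degrees. A call has 1 to 10 rows; each row shifts and turns the commanded pose from where the row before left it, along the tool's axes as they then stand; what a row does not reach is not made up. A row lasts 1/10 s, in which the tool goes at most 50 mm and 8.59 degrees, less where a joint would pass 70% of its speed; a pose out of reach is approached as far as the arm can. A call is refused whole if a number of a shift passes 50 or a number of a turn 8.59, either way. A call with a gripper value outside its range is refused whole. "jaw" is the finger opening in mm, from 0 to 87, set as the call begins (left out, the last holds). The fingers move at their own pace and stop on an object; "newtons" is the grip in N (left out, the last holds). Time passes only in rows, so rows that do not move let the fingers close. It gives the time, the measured TCP pose, the force and the opening at its end, in the units of the state.
- monitor.get_obs(): the state, without advancing time (a new reading comes with each control period).
- read_camera(name): name is "side" or "top"; returns (picture, depth): 400x640x3 uint8, red, green, blue; 400x640 float32, m along the optical axis (not along the pixel's ray), 0 where there is no reading.
- camera_info(name): a dict with "camera_matrix" (3x3 intrinsics, pixels), "R" (3x3) and "t" (3): a world point X has camera coordinates R X + t. Camera axes: x right, y down, z forward; pixel columns grow to the right and rows downward; lengths in m; the calibration is good to about 2 mm. A picture is of the moment at which its call begins. camera_info takes no time and is no camera call.
- env.sign_off(): hands the job in, once; it reports no verdict.
Trained networks look in the newest picture that a camera, given by its name, has taken for a name from the list of things; names that differ only in an ending like _2 or _b are one class to them, and where a whole thing is asked for, a point or a joint stands for the part that bears it (a point fixed in the world has none). Each returns a list of dicts, best first, with "conf" (0 to 1); they miss things now and then, are a little off and sometimes report something else, mostly with a low value. They report only what shows in the picture. A call takes as long as a camera call.
- look_for(camera, label): "box" ([left, top, width, height] in pixels, round what is visible of it).
The state is a dict: "time_s": time; "qpos": joint angles; "joint_velocities": joint speeds; "effort": joint torques, N m; "tool_pos": TCP position; "tool_rot": TCP orientation; "force": force on the tool from outside, world axes, zero at the start; "wrist_torque": the same for the moment, N m; "grip_width": finger opening in m.
Only numpy, scipy, OpenCV 4.12 (cv2) and the standard library are available. Lean on these libraries where they do the work, as an engineer would, in place of code of your own. Each camera call takes 0.05 s, during which the arm holds its last target.

## Working session

There is one attempt and no reset: what is moved stays moved. The work goes in short steps, Python scripts to look and compute and a tool call to move; the robot and the scene stay as the last step left them, time stands still between calls to the robot, and variables do not carry over. Pictures are saved under pics/ and viewed, and the job is handed in when it is done.

Besides the shell and the picture viewer there is one more tool, called after ">>>" as name(argument=value, ...) on one line, values as JSON. servo_tool: Moves the arm, as the interface text tells. Its arguments: {"type":"object","properties":{"commands":{"type":"array","items":{"type":"number"}},"jaw":{"type":"number"},"newtons":{"type":"number"}},"required":["commands"]}

```bash
ls; mkdir -p pics
python3 - <<'E'
from cell import monitor, read_camera, camera_info, look_for
import cv2,numpy as np
print(monitor.get_obs())
for n in("side","top"):
    p,d=read_camera(n); cv2.imwrite(f"pics/{n}0.png",p[:,:,::-1]); np.savez(f"{n}0.npz",p=p,d=d)
    i=camera_info(n); print(n,i)
    for l in ["bed","lid","keeper_post","lid_bar","tray","housing","keeper"]:
        print(l,[(x["conf"],x["box"]) for x in look_for(n,l)[:2]])
E
```

```text
pics
{'time_s': 0.0, 'qpos': array([67.32792847, 18.43812034, -4.01536609, 83.17397342,  1.29521207,
       78.5409141 , -3.25862254]), 'joint_velocities': array([-0.04229805, -0.08459491,  0.0061776 ,  0.00636244,  0.00721067,
       -0.09000151,  0.07317712]), 'effort': array([ 1.20704331e-04, -4.91294146e+01, -4.03523566e-01, -3.12523019e+01,
       -6.39109151e-02,  4.36474197e-02,  1.59571709e-04]), 'tool_pos': array([ 0.25871053, -0.59569943,  0.22148028]), 'tool_rot': array([-1.79892245e+02,  5.99233878e-03,  2.34830690e+01]), 'force': array([-0.621815  , -0.36067409, -0.42992944]), 'wrist_torque': array([-0.00624506,  0.02946875, -0.00662282]), 'grip_width': 0.0874899011868509}
side {'camera_matrix': array([[517.92659221,   0.        , 317.08573431],
       [  0.        , 517.92659221, 197.09514941],
       [  0.        ,   0.        ,   1.        ]]), 'R': array([[ 0.93714237, -0.34870324, -0.01304672],
       [-0.26712639, -0.69284407, -0.66978398],
       [ 0.22451651,  0.63116808, -0.74244138]]), 't': array([-0.54461406,  0.22038001,  1.56289417])}
bed [(0.69, [259.5, 139
[... 343 characters left out ...]
9.76422618],
       [  0.        , 504.38640297, 193.28409663],
       [  0.        ,   0.        ,   1.        ]]), 'R': array([[-0.02505249, -0.9996787 , -0.00385568],
       [-0.99398416,  0.02532077, -0.10655679],
       [ 0.10662018,  0.00116297, -0.99429914]]), 't': array([-0.00420204,  0.56579554,  1.96788111])}
bed [(0.57, [259.2, 177.9, 70.6, 46.2]), (0.33, [262.1, 174.3, 46.3, 48.8])]
lid [(0.57, [259.3, 179.7, 45.0, 47.3])]
keeper_post [(0.5, [307.8, 200.2, 21.9, 10.7])]
lid_bar [(0.89, [263.5, 174.2, 44.7, 49.2]), (0.28, [254.6, 177.9, 75.1, 46.6])]
tray [(0.74, [368.2, 165.4, 53.3, 76.5]), (0.69, [304.6, 195.2, 25.8, 14.7])]
housing []
keeper [(0.59, [305.9, 198.3, 21.6, 15.4])]
```

Run:
```python
import cv2,numpy as np
t=cv2.imread("pics/top0.png"); s=cv2.imread("pics/side0.png")
cv2.imwrite("pics/topz.png",cv2.resize(t[130:270,220:460],None,fx=3.3,fy=3.3,interpolation=cv2.INTER_CUBIC))
cv2.imwrite("pics/sidez.png",cv2.resize(s[110:300,220:440],None,fx=3,fy=3,interpolation=cv2.INTER_CUBIC))
```

```text
(no output)
```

View pics/top0.png

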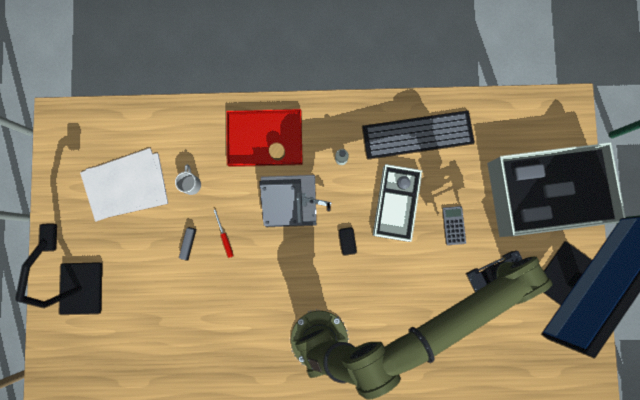

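View pics/side0.png

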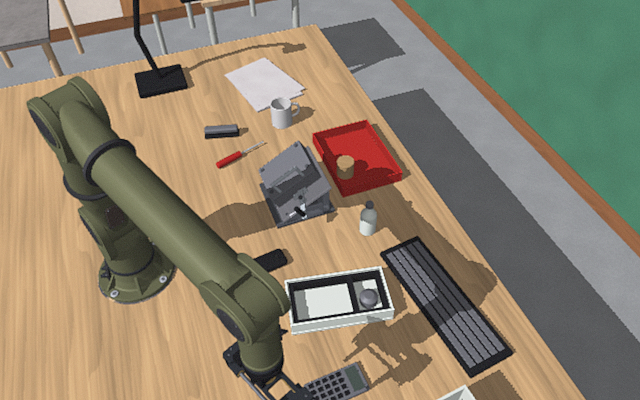

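```bash
sleep 1
```

```text
(no output)
```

View pics/topz.png

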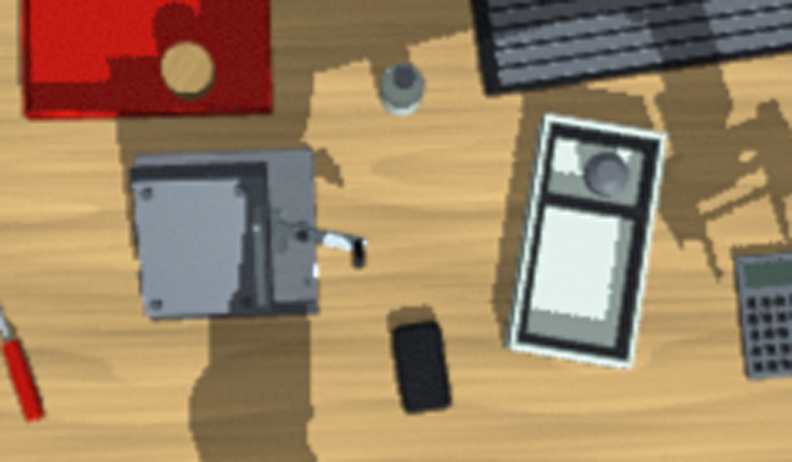

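View pics/sidez.png

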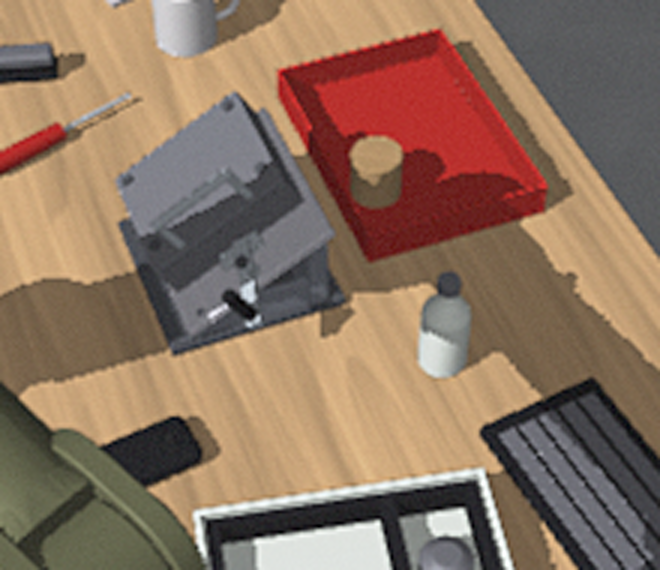

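```bash
cat > h.py <<'E'
import numpy as np,cv2
from scipy.spatial.transform import Rotation as Ro
from scipy.optimize import least_squares
def cloud(n,p,d,I):
    K=I["camera_matrix"];v,u=np.mgrid[:400,:640]
    P=np.stack([(u-K[0,2])/K[0,0]*d,(v-K[1,2])/K[1,1]*d,d],-1)
    return (P-I["t"])@I["R"]
def proj(I,X):
    c=np.atleast_2d(X)@I["R"].T+I["t"];q=c@I["camera_matrix"].T
    return q[:,:2]/q[:,2:]
def bedR(yaw): return (Ro.from_euler('z',yaw,degrees=True)*Ro.from_euler('y',-30,degrees=True)).as_matrix()
def sdbox(P,lo,hi):
    lo=np.array(lo);hi=np.array(hi);q=np.abs(P-(lo+hi)/2)-(hi-lo)/2
    return np.linalg.norm(np.maximum(q,0),axis=-1)+np.minimum(q.max(-1),0)
E
python3 - <<'E'
from h import *
from cell import camera_info
inf={n:camera_info(n) for n in("top","side")}
C={}
for n in inf:
    z=np.load(f"{n}0.npz");C[n]=cloud(n,z["p"],z["d"],inf[n])
P=C["top"]
def at(u,v): return P[v,u].round(3)
print("desk z",np.median(P[330:345,200:260,2]), np.median(C["side"][150:180,130:180,2]))
print("lid",at(285,200),"bar",at(297,205),"post",at(328,206),"tray",at(398,210), "foam wall",at(377,235))
def fit(fn,x0,box,nm):
    for cams in (["top"],["side"],["top","side"]):
        pts=np.vstack([C[n].reshape(-1,3) for n in cams])
        m=(pts[:,0]>box[0])&(pts[:,0]<box[1])&(pts[:,1]>box[2])&(pts[:,1]<box[3])&(pts[:,2]>-.01)&(pts[:,2]<.3)
        q=pts[m]
        r=least_squares(lambda x:fn(x,q),x0,loss='soft_l1',f_scale=.003,x_scale=[.01,.01,1])
        print(nm,cams,len(q),r.x.round(4),np.median(np.abs(r.fun)).round(4))
    return r.x
def fb(x,q):
    L=(q-[x[0],x[1],.08])@bedR(x[2])
    lid=sdbox(L,[-.085,-.05,0],[.085,.1,.05]); bed=sdbox(L,[-.095,-.1025,-.012],[.095,.1025,0])
    return np.minimum(np.minimum(lid,bed),np.abs(q[:,2]))
def ft(x,q):
    L=(q-[x[0],x[1],0])@Ro.from_euler('z',x[2],degrees=True).as_matrix()
    t=.004
    s=[sdbox(L,[-.142,-.076,0],[.142,-.076+t,.052]),sdbox(L,[-.142,.076-t,0],[.142,.076,.052]),
       sdbox(L,[-.142,-.076,0],[-.142+t,.076,.052]),sdbox(L,[.142-t,-.076,0],[.142,.076,.052])]
    foam=sdbox(L,[-.142,-.076,0],[.142,.076,.044]); bay=sdbox(L,[-.12,-.055,.012],[.036,.055,.1])
    s.append(np.maximum(foam,-bay))
    return np.minimum(np.min(s,0),np.abs(q[:,2]))
c=P[200,285];
b=fit(fb,[c[0],c[1]-.02,0],[c[0]-.17,c[0]+.17,c[1]-.2,c[1]+.17],"bed")
c=P[203,398]
t=fit(ft,[c[0],c[1],-8],[c[0]-.19,c[0]+.19,c[1]-.13,c[1]+.13],"tray")
np.savez("fit.npz",b=b,t=t)
# overlay
out=[]
B=bedR(b[2]);o=np.array([b[0],b[1],.08])
def corners(lo,hi): return np.array([[x,y,z] for x in(lo[0],hi[0]) for y in(lo[1],hi[1]) for z in(lo[2],hi[2])])
E=[(0,1),(0,2),(0,4),(1,3),(1,5),(2,3),(2,6),(3,7),(4,5),(4,6),(5,7),(6,7)]
T=Ro.from_euler('z',t[2],degrees=True).as_matrix()
bx=[(corners([-.085,-.05,0],[.085,.1,.05])@B.T+o,(0,0,255)),(corners([-.095,-.1025,0],[.095,.1025,0])@B.T+o,(0,255,0)),
 (corners([-.05,-.046,.089],[.05,-.034,.101])@B.T+o,(255,0,255)),
 (corners([-.142,-.076,0],[.142,.076,.052])@T.T+[t[0],t[1],0],(0,0,255)),(corners([-.12,-.055,.012],[.036,.055,.044])@T.T+[t[0],t[1],0],(255,0,0))]
for k in (0,.25):
    p=np.array([[0,-.087,.022],[-np.sin(k)*.066,-.087-np.cos(k)*.066,.022],[-np.sin(k)*.066,-.087-np.cos(k)*.066,.07]])
    bx.append((np.repeat(p,[1,1,1],0)@B.T+o,(0,255,255)))
for n,(y0,y1,x0,x1) in dict(top=(130,270,220,460),side=(110,350,220,440)).items():
    f=3; im=cv2.resize(cv2.imread(f"pics/{n}0.png")[y0:y1,x0:x1],None,fx=f,fy=f,interpolation=cv2.INTER_CUBIC)
    for X,col in bx:
        u=(proj(inf[n],X)-[x0,y0]+.5)*f
        for i,j in (E if len(X)==8 else [(0,1),(1,2)]): cv2.line(im,tuple(map(int,u[i])),tuple(map(int,u[j])),col,1)
    out.append(im); cv2.imwrite(f"pics/ov_{n}.png",im[:600])
E
```

```text
desk z -0.00047044342665522707 0.0008514055432082442
lid [0.533 0.113 0.131] bar [0.509 0.066 0.18 ] post [ 0.505 -0.048  0.137] tray [ 0.492 -0.328  0.015] foam wall [ 0.395 -0.236  0.061]
bed ['top'] 7618 [ 0.5362  0.0968 -3.082 ] 0.0037
bed ['side'] 8931 [ 0.5444  0.1006 -0.3922] 0.0026
bed ['top', 'side'] 16549 [ 0.541   0.0997 -1.0542] 0.0032
tray ['top'] 6004 [  0.5199  -0.3225 -10.9423] 0.0035
tray ['side'] 9993 [  0.5244  -0.3212 -10.8146] 0.0021
tray ['top', 'side'] 15997 [  0.522   -0.3209 -10.803 ] 0.0025
```

```bash
sleep 1
```

```text
(no output)
```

View pics/ov_top.png

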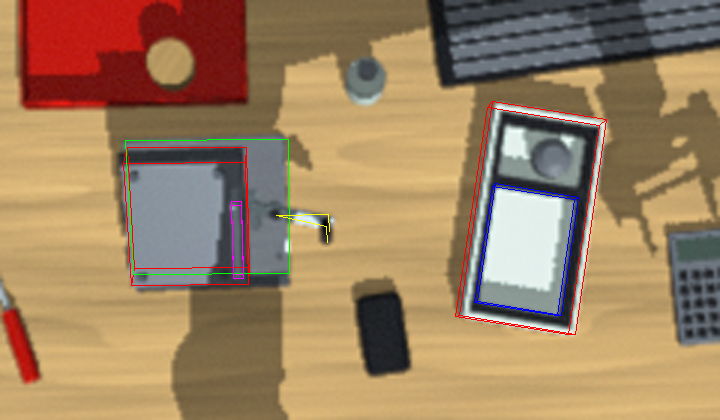

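View pics/ov_side.png

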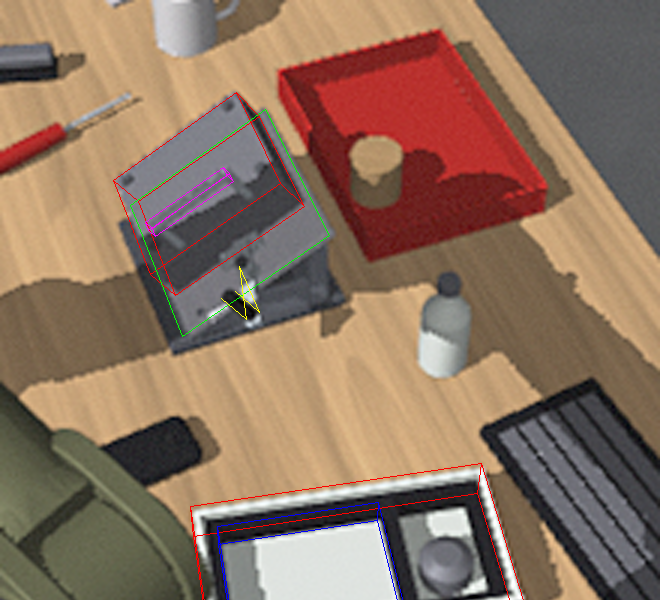

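```bash
cat > ov.py <<'E'
from h import *
def corners(lo,hi): return np.array([[x,y,z] for x in(lo[0],hi[0]) for y in(lo[1],hi[1]) for z in(lo[2],hi[2])])
E=[(0,1),(0,2),(0,4),(1,3),(1,5),(2,3),(2,6),(3,7),(4,5),(4,6),(5,7),(6,7)]
def draw(img,I,b,roi,f,fn):
    B=bedR(b[2]);o=np.array([b[0],b[1],.08]);y0,y1,x0,x1=roi
    im=cv2.resize(img[y0:y1,x0:x1],None,fx=f,fy=f,interpolation=cv2.INTER_CUBIC)
    for lo,hi,col in [([-.085,-.05,0],[.085,.1,.05],(0,0,255)),([-.095,-.1025,0],[.095,.1025,0],(0,255,0)),([-.05,-.046,.089],[.05,-.034,.101],(255,0,255))]:
        u=(proj(I,corners(lo,hi)@B.T+o)-[x0,y0]+.5)*f
        for i,j in E: cv2.line(im,tuple(map(int,u[i])),tuple(map(int,u[j])),col,1)
    cv2.imwrite(fn,im)
E
python3 - <<'E'
from ov import *
from cell import camera_info
b=np.load("fit.npz")["b"]
for n,roi,f in(("top",(165,235,250,340),7),("side",(130,235,245,345),5)):
    I=camera_info(n);z=np.load(f"{n}0.npz");C=cloud(n,z["p"],z["d"],I)
    q=C.reshape(-1,3);L=(q-[b[0],b[1],.08])@bedR(b[2])
    for nm,m in (("lid",(abs(L[:,0])<.075)&(L[:,1]>-.02)&(L[:,1]<.09)&(abs(L[:,2]-.05)<.02)),("bed",(abs(L[:,0])<.085)&(L[:,1]>-.095)&(L[:,1]<-.06)&(abs(L[:,2])<.012))):
        Q=q[m];
        for _ in range(3):
            c=np.median(Q,0) if 0 else Q.mean(0);nn=np.linalg.svd(Q-c,full_matrices=False)[2][2];nn*=np.sign(nn[2]);r=(Q-c)@nn;Q=Q[abs(r)<2.5*r.std()]
        print(n,nm,len(Q),"n",nn.round(3),"yaw",np.degrees(np.arctan2(-nn[1],-nn[0])).round(2),"tilt",np.degrees(np.arccos(nn[2])).round(2),"std",r.std().round(4))
    draw(cv2.imread(f"pics/{n}0.png"),I,b,roi,f,f"pics/ovz_{n}.png")
E
```

```text
top lid 1037 n [-0.5   -0.003  0.866] yaw 0.36 tilt 30.02 std 0.0043
top bed 312 n [-0.496  0.001  0.868] yaw -0.09 tilt 29.73 std 0.0045
side lid 934 n [-0.5   -0.003  0.866] yaw 0.29 tilt 30.01 std 0.0025
side bed 362 n [-0.502 -0.001  0.865] yaw 0.09 tilt 30.14 std 0.003
```

```bash
sleep 1
```

```text
(no output)
```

View pics/ovz_top.png

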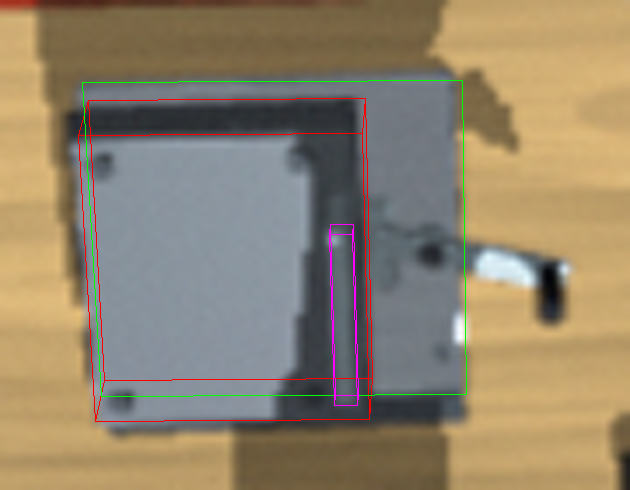

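View pics/ovz_side.png

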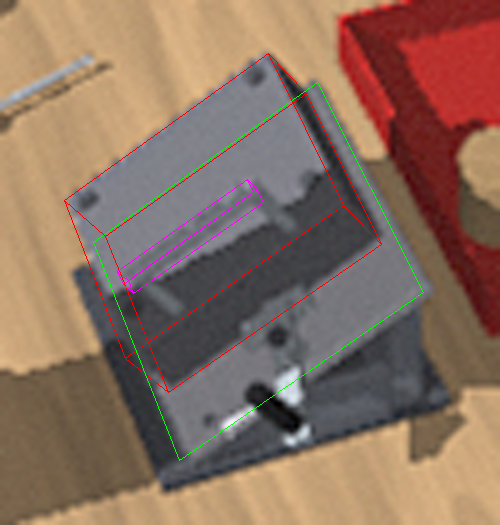

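```bash
cat > edge.py <<'E'
from ov import *
from scipy.ndimage import map_coordinates,gaussian_filter
from cell import camera_info
Z=.05
EDG={"top":[((-.085,.1,Z),(.085,.1,Z)),((-.085,-.045,Z),(-.085,.1,Z)),((.085,.1,Z),(.085,-.05,Z)),((-.07,-.1025,0),(.095,-.1025,0)),((.095,-.1025,0),(.095,.07,0)),],
"side":[((-.085,.1,Z),(.085,.1,Z)),((-.085,.0,Z),(-.085,.1,Z)),((.085,.1,Z),(.085,0,Z)),((.095,-.1025,0),(.095,.05,0)),((-.08,-.05,0),(-.03,-.05,0)),((.03,-.05,0),(.08,-.05,0)),((.03,-.1025,0),(.095,-.1025,0))]}
import sys
b=np.array([.541,.0997,0.])
def meas(b,n,im,I,w):
    r=[];J=[];lab=[]
    g=gaussian_filter(im,0.7)
    for k,(a,c) in enumerate(EDG[n]):
        t=np.linspace(.06,.94,40)[:,None];X=np.array(a)+t*(np.array(c)-np.array(a))
        f=lambda b:proj(I,X@bedR(b[2]).T+[b[0],b[1],.08])
        u=f(b);d=u[-1]-u[0];d/=np.linalg.norm(d);nn=np.array([-d[1],d[0]])
        s=np.arange(-w,w+.01,.2);S=u[:,None]+s[None,:,None]*nn
        v=map_coordinates(g,[S[...,1],S[...,0]],order=1)
        G=np.abs(np.gradient(v,axis=1));i=G.argmax(1);ok=(G.max(1)>2.0)&(i>0)&(i<len(s)-1)
        Ju=np.stack([(f(b+e)-u)@nn/e.sum() for e in np.diag([1e-4,1e-4,1e-2])],1)
        r.append(s[i][ok]);J.append(Ju[ok]);lab.append(np.full(ok.sum(),k))
    return np.concatenate(r),np.concatenate(J),np.concatenate(lab)
for cams in (["top"],["side"],["top","side"]):
    x=b.copy()
    for it in range(25):
        M=[meas(x,n,cv2.cvtColor(cv2.imread(f"pics/{n}0.png"),cv2.COLOR_BGR2GRAY).astype(float),camera_info(n),4 if it<8 else 2) for n in cams]
        r=np.concatenate([m[0] for m in M]);J=np.vstack([m[1] for m in M])
        wt=1/(1+(r/.7)**2)
        dx=np.linalg.solve(J.T@(J*wt[:,None])+1e-9*np.eye(3),J.T@(wt*r));x=x+.7*dx
    print(cams,x.round(4),len(r))
    for n,m in zip(cams,M): print("  ",n,[(np.median(m[0][m[2]==k]).round(2),(m[2]==k).sum()) for k in range(len(EDG[n]))])
np.save("bedfit.npy",x)
for n,roi,f in(("top",(165,235,250,340),7),("side",(130,235,245,345),5)):
    draw(cv2.imread(f"pics/{n}0.png"),camera_info(n),x,roi,f,f"pics/ove_{n}.png")
E
python3 edge.py
```

```text
['top'] [ 0.5344  0.1025 -3.3912] 134
   top [(np.float64(-0.0), np.int64(23)), (np.float64(-0.4), np.int64(31)), (np.float64(-0.6), np.int64(30)), (np.float64(-0.0), np.int64(32)), (np.float64(-0.4), np.int64(18))]
['side'] [ 0.5444  0.1042 -0.8107] 228
   side [(np.float64(0.2), np.int64(40)), (np.float64(-0.0), np.int64(37)), (np.float64(0.2), np.int64(38)), (np.float64(-0.0), np.int64(24)), (np.float64(0.2), np.int64(40)), (np.float64(-0.4), np.int64(40)), (np.float64(1.6), np.int64(9))]
['top', 'side'] [ 0.5425  0.1032 -0.8961] 340
   top [(np.float64(-0.4), np.int64(23)), (np.float64(-0.4), np.int64(14)), (np.float64(1.0), np.int64(34)), (np.float64(0.6), np.int64(30)), (np.float64(-0.4), np.int64(28))]
   side [(np.float64(-0.0), np.int64(39)), (np.float64(0.5), np.int64(34)), (np.float64(-0.4), np.int64(34)), (np.float64(0.8), np.int64(13)), (np.float64(0.2), np.int64(40)), (np.float64(-0.4), np.int64(40)), (np.float64(1.6), np.int64(11))]
```

```bash
sleep 1
```

```text
(no output)
```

View pics/ove_top.png

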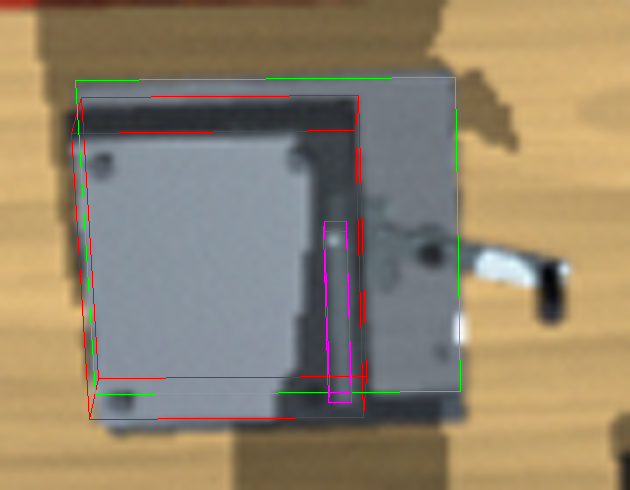

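View pics/ove_side.png

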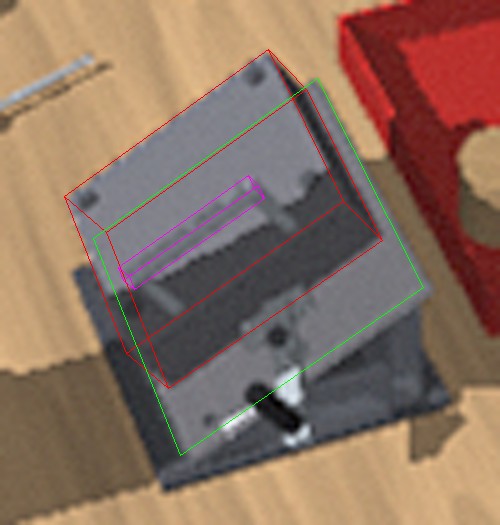

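```bash
python3 - <<'E'
from ov import *
from cell import camera_info
t=cv2.imread("pics/top0.png")
a=cv2.resize(t[168:232,252:324],None,fx=9,fy=9,interpolation=cv2.INTER_CUBIC)
a=cv2.convertScaleAbs(a,alpha=1.6)
cv2.imwrite("pics/raw9.png",a)
draw(cv2.convertScaleAbs(t,alpha=1.5),camera_info("top"),[.537,.1025,2.0],(168,232,252,324),9,"pics/ov2t.png")
draw(cv2.convertScaleAbs(cv2.imread("pics/side0.png"),alpha=1.5),camera_info("side"),[.540,.1025,2.],(130,235,245,345),5,"pics/ov2s.png")
E
sleep 1
```

```text
(no output)
```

View pics/raw9.png

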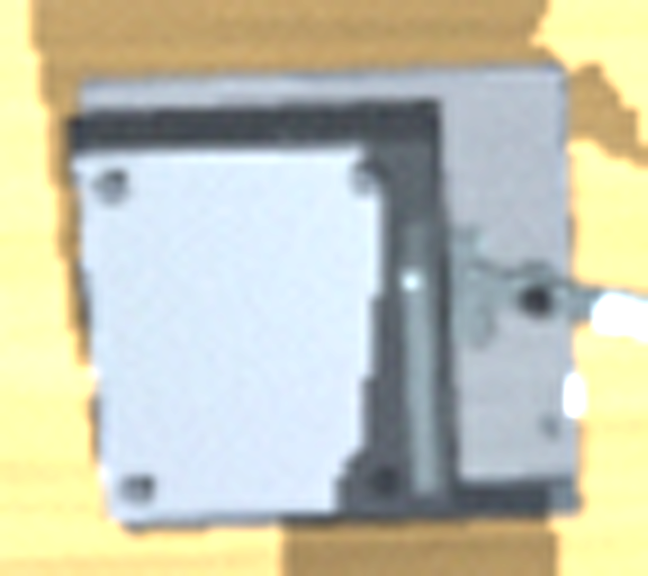

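View pics/ov2t.png

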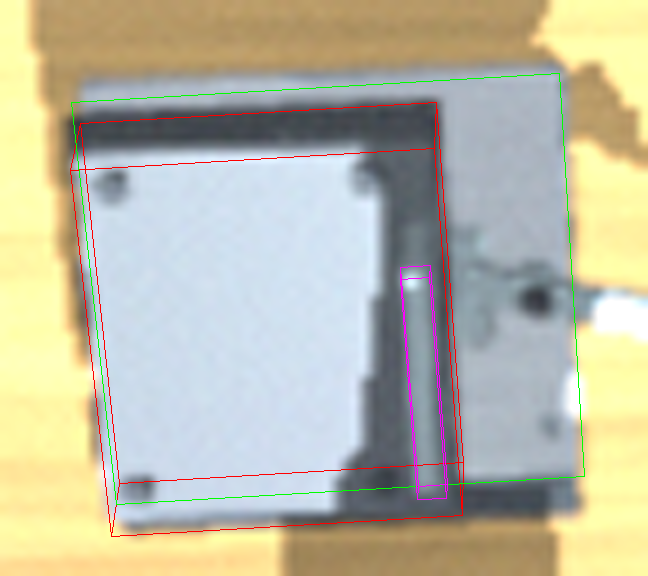

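View pics/ov2s.png

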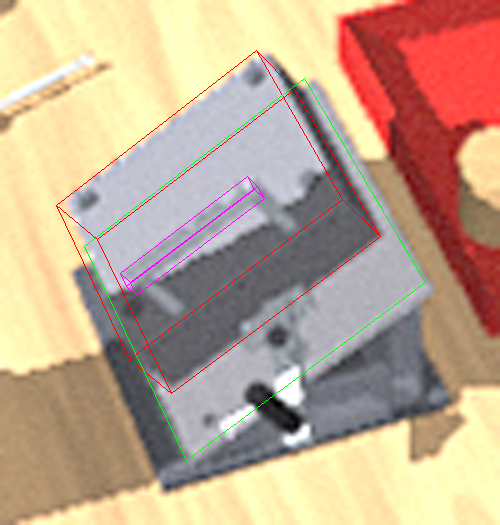

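```bash
cat > pl.py <<'E'
from h import *
from cell import monitor
b=np.array([.541,.102,.3]);t=np.array([.522,-.321,-10.8])
B=bedR(b[2]);bo=np.array([b[0],b[1],.08])
def bw(x,y,z): return B@(np.array([x,y,z])/1000)+bo
T=Ro.from_euler('z',t[2],degrees=True).as_matrix()
def tw(x,y,z): return T@(np.array([x,y,z])/1000)+[t[0],t[1],0]
def st(p=True):
    o=monitor.get_obs()
    if p: print("t",o["time_s"].__round__(2),"pos",o["tool_pos"].round(4),"rot",o["tool_rot"].round(1),"F",o["force"].round(1),"w",round(o["grip_width"]*1000,1),"q",o["qpos"].round(0))
    return o["tool_pos"],Ro.from_euler('xyz',o["tool_rot"],degrees=True)
def rows(p0,R0,wps,prec=1):
    """wps: list of (pos(m),Rot,n) ; prints rows per waypoint; integrates rounded rows"""
    p=np.array(p0);R=R0
    for (pt,Rt,n) in wps:
        ps,Rs=p.copy(),R; out=[]
        rv=(Rs.inv()*Rt).as_rotvec()
        for i in range(1,n+1):
            pg=ps+(pt-ps)*i/n; Rg=Rs*Ro.from_rotvec(rv*i/n)
            d=R.inv().apply(pg-p)*1000; w=np.degrees((R.inv()*Rg).as_rotvec())
            d=d.round(0);w=w.round(prec); p=p+R.apply(d)/1000; R=R*Ro.from_rotvec(np.radians(w)); out.append(list(d+0)+list(w+0))
        m=np.abs(np.array(out)).max(0); print("max",m[:3].max(),m[3:].max(),"->",p.round(4),R.as_euler('xyz',degrees=True).round(1))
        print(",".join(f"{v:g}" for r in out for v in r))
    return p,R
def rot(roll,pitch,yaw): return Ro.from_euler('xyz',[roll,pitch,yaw],degrees=True)
E
python3 - <<'E'
from pl import *
from cell import camera_info
for n in("top","side"):
    z=np.load(f"{n}0.npz");C=cloud(n,z["p"],z["d"],camera_info(n));q=C.reshape(-1,3);c=z["p"].reshape(-1,3).astype(int)
    m=(c.max(1)<60)&(q[:,2]>.07)&(q[:,2]<.16)&(abs(q[:,1]+.05)<.04)&(abs(q[:,0]-.5)<.06)
    L=(q[m]-bo)@B; print(n,m.sum(),q[m].mean(0).round(3),(L.mean(0)*1000).round(1)); print((L[:40]*1000).round(0).tolist())
E
```

```text
top 17 [ 0.508 -0.049  0.119] [ -10.2 -150.7   50.5]
[[-8.0, -147.0, 30.0], [-8.0, -151.0, 30.0], [-12.0, -147.0, 31.0], [-7.0, -151.0, 41.0], [-10.0, -155.0, 35.0], [-10.0, -147.0, 43.0], [-9.0, -150.0, 47.0], [-14.0, -154.0, 36.0], [-10.0, -146.0, 52.0], [-3.0, -150.0, 67.0], [-15.0, -154.0, 42.0], [-7.0, -150.0, 69.0], [-8.0, -154.0, 67.0], [-12.0, -150.0, 67.0], [-13.0, -154.0, 65.0], [-15.0, -150.0, 68.0], [-14.0, -153.0, 70.0]]
side 54 [ 0.506 -0.054  0.119] [ -11.7 -155.5   51.4]
[[-13.0, -147.0, 70.0], [-9.0, -151.0, 72.0], [-8.0, -149.0, 67.0], [-14.0, -149.0, 69.0], [-11.0, -152.0, 69.0], [-10.0, -151.0, 65.0], [-7.0, -154.0, 66.0], [-4.0, -155.0, 65.0], [-19.0, -148.0, 66.0], [-16.0, -152.0, 68.0], [-14.0, -152.0, 65.0], [-10.0, -157.0, 69.0], [-7.0, -160.0, 69.0], [-7.0, -153.0, 59.0], [-19.0, -150.0, 62.0], [-15.0, -155.0, 65.0], [-13.0, -155.0, 63.0], [-10.0, -158.0, 64.0], [-9.0, -156.0, 58.0], [-8.0, -153.0, 52.0], [-4.0, -159.0, 56.0], [-19.0, -152.0, 58.0], [-16.0, -154.0, 58.0], [-13.0, -158.0, 59.0], [-11.0, -158.0, 56.0], [-9.0, -157.0, 53.0], [-7.0, -155.0, 48.0], [-17.0, -157.0, 58.0], [-14.0, -160.0, 58.0], [-13.0, -158.0, 53.0], [-10.0, -160.0, 53.0], [-10.0, -154.0, 43.0], [-7.0, -158.0, 44.0], [-7.0, -152.0, 35.0], [-19.0, -155.0, 48.0], [-15.0, -159.0, 51.0], [-13.0, -158.0, 46.0], [-11.0, -158.0, 43.0], [-9.0, -159.0, 42.0], [-8.0, -155.0, 35.0]]
```

Run:
```python
from pl import *
p,R=st()
Rs=Ro.from_euler('x',25,degrees=True)*rot(180,0,90)
a=bw(32,-153,42); h=a+[0,0,.09]
print("approach",a,"hover",h)
p,R=rows(p,R,[(np.array([.40,-.35,.24]),Ro.from_rotvec([0,0,0])*rot(180,0,60),8),(h,Rs,8)])
p,R=rows(p,R,[(a,Rs,3)])
w=[]
for k in np.linspace(.17,1.62,10):
    s=(k-.17)/1.45; d=23+(17.5-23)*s
    w.append((bw(-66*np.sin(k)+d*np.cos(k),-87-66*np.cos(k)-d*np.sin(k),42),Rs,1))
rows(p,R,w)
```

```text
t 0.8 pos [ 0.259  -0.5962  0.2226] rot [180.    0.   23.5] F [-0.   0.5 -0.5] w 87.2 q [67. 18. -4. 83.  1. 79. -3.]
approach [ 0.54851382 -0.05096275  0.13237307] hover [ 0.54851382 -0.05096275  0.22237307]
max 35.0 4.6 -> [ 0.3998 -0.3498  0.2396] [180.   0.  60.]
28,-21,-2,0,0,-4.6,30,-19,-2,0,0,-4.5,32,-16,-3,0,0,-4.6,33,-14,-2,0,0,-4.6,33,-12,-2,0,0,-4.5,35,-8,-2,0,0,-4.6,35,-6,-2,0,0,-4.6,35,-3,-2,0,0,-4.5
max 42.0 3.7 -> [ 0.5482 -0.0512  0.2221] [180. -25.  90.]
42,-3,2,0.8,3.1,-3.7,41,1,5,0.8,3,-3.7,41,2,6,0.9,3.1,-3.7,41,6,9,0.8,3,-3.7,39,8,11,0.8,3.1,-3.7,39,12,12,0.8,3,-3.7,36,13,15,0.8,3.1,-3.6,35,16,16,0.8,3,-3.7
max 27.0 0.0 -> [ 0.5483 -0.0515  0.1327] [180. -25.  90.]
-13,0,27,0,0,0,-12,0,27,0,0,0,-13,0,27,0,0,0
max 17.0 0.0 -> [ 0.5313 -0.0544  0.1224] [180. -25.  90.]
-7,-17,8,0,0,0
max 11.0 0.0 -> [ 0.5203 -0.055   0.1166] [180. -25.  90.]
-3,-11,5,0,0,0
max 10.0 0.0 -> [ 0.5103 -0.0534  0.1108] [180. -25.  90.]
-1,-10,6,0,0,0
max 10.0 0.0 -> [ 0.5003 -0.0504  0.1044] [180. -25.  90.]
0,-10,7,0,0,0
max 9.0 0.0 -> [ 0.4913 -0.0457  0.0989] [180. -25.  90.]
2,-9,7,0,0,0
max 8.0 0.0 -> [ 0.4833 -0.0391  0.0943] [180. -25.  90.]
4,-8,7,0,0,0
max 7.0 0.0 -> [ 0.4763 -0.0307  0.0904] [180. -25.  90.]
6,-7,7,0,0,0
max 7.0 0.0 -> [ 0.4703 -0.0214  0.087 ] [180. -25.  90.]
7,-6,7,0,0,0
max 9.0 0.0 -> [ 0.4653 -0.0103  0.0845] [180. -25.  90.]
9,-5,7,0,0,0
max 9.0 0.0 -> [4.623e-01 4.000e-04 8.290e-02] [180. -25.  90.]
9,-3,6,0,0,0
```

>>> servo_tool(commands=[28,-21,-2,0,0,-4.6,30,-19,-2,0,0,-4.5,32,-16,-3,0,0,-4.6,33,-14,-2,0,0,-4.6,33,-12,-2,0,0,-4.5,35,-8,-2,0,0,-4.6,35,-6,-2,0,0,-4.6,35,-3,-2,0,0,-4.5], jaw=0, newtons=20)

```text
time_s: 1.6
tool_pos: [0.4004, -0.3485, 0.2399]
tool_rot: [180.0, 0.0, 60.2]
force: [-0.2, 0.5, 0.3]
grip_width: 0.0313
```

>>> servo_tool(commands=[42,-3,2,0.8,3.1,-3.7,41,1,5,0.8,3,-3.7,41,2,6,0.9,3.1,-3.7,41,6,9,0.8,3,-3.7,39,8,11,0.8,3.1,-3.7,39,12,12,0.8,3,-3.7,36,13,15,0.8,3.1,-3.6,35,16,16,0.8,3,-3.7,0,0,0,0,0,0,0,0,0,0,0,0])

```text
time_s: 2.6
tool_pos: [0.5481, -0.0509, 0.2218]
tool_rot: [-180.0, -25.0, 90.0]
force: [-0.2, -1.3, 0.8]
grip_width: -0.0002
```

>>> servo_tool(commands=[-13,0,27,0,0,0,-12,0,27,0,0,0,-13,0,27,0,0,0,0,0,0,0,0,0])

```text
time_s: 3.0
tool_pos: [0.5451, -0.053, 0.1291]
tool_rot: [-179.6, -25.0, 89.6]
force: [-0.4, -0.1, -1.1]
grip_width: 0.0007
```

>>> servo_tool(commands=[-7,-17,8,0,0,0,-3,-11,5,0,0,0,-1,-10,6,0,0,0,0,0,0,0,0,0])

```text
time_s: 3.4
tool_pos: [0.5093, -0.0538, 0.111]
tool_rot: [180.0, -24.9, 89.9]
force: [-0.1, 0.2, -0.1]
grip_width: 0.0006
```

```bash
cat > snap.py <<'E'
import sys,cv2,numpy as np
from cell import read_camera
n,tag,y0,y1,x0,x1,f=sys.argv[1],sys.argv[2],*map(int,sys.argv[3:8])
p,d=read_camera(n);np.savez(f"{tag}.npz",p=p,d=d);cv2.imwrite(f"pics/{tag}.png",cv2.resize(p[y0:y1,x0:x1,::-1],None,fx=f,fy=f,interpolation=cv2.INTER_CUBIC))
E
python3 snap.py side s1 110 270 220 400 4; python3 -c "
from pl import *
st()"
```

```text
t 3.45 pos [ 0.51   -0.0537  0.1113] rot [179.9 -24.9  89.9] F [ 0.1 -1.   0.2] w 0.6 q [ 46.  16. -30. 106. -17.  68.  24.]
```

View pics/s1.png

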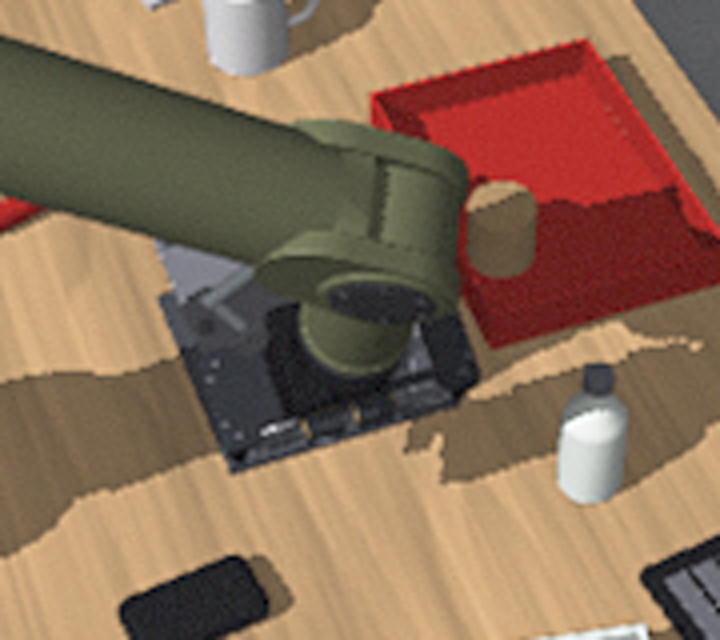

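>>> servo_tool(commands=[0,-10,7,0,0,0,2,-9,7,0,0,0,4,-8,7,0,0,0,6,-7,7,0,0,0])

```text
time_s: 3.85
tool_pos: [0.476, -0.0307, 0.0902]
tool_rot: [179.9, -24.9, 89.9]
force: [0.8, -1.2, 1.0]
grip_width: -0.0
```

>>> servo_tool(commands=[7,-6,7,0,0,0,9,-5,7,0,0,0,9,-3,6,0,0,0,0,0,0,0,0,0])

```text
time_s: 4.25
tool_pos: [0.4619, 0.0011, 0.0827]
tool_rot: [179.9, -24.9, 90.1]
force: [0.3, -2.0, -0.8]
grip_width: 0.0002
```

```bash
python3 snap.py side s2 110 270 220 400 4;python3 snap.py top t2 150 250 240 360 6; python3 -c "
from pl import *
st()"
```

```text
t 4.35 pos [0.4619 0.001  0.0828] rot [-180.  -25.   90.] F [ 0.1 -0.7 -0.1] w 0.5 q [ 45.  10. -32. 116. -21.  63.  24.]
```

View pics/s2.png

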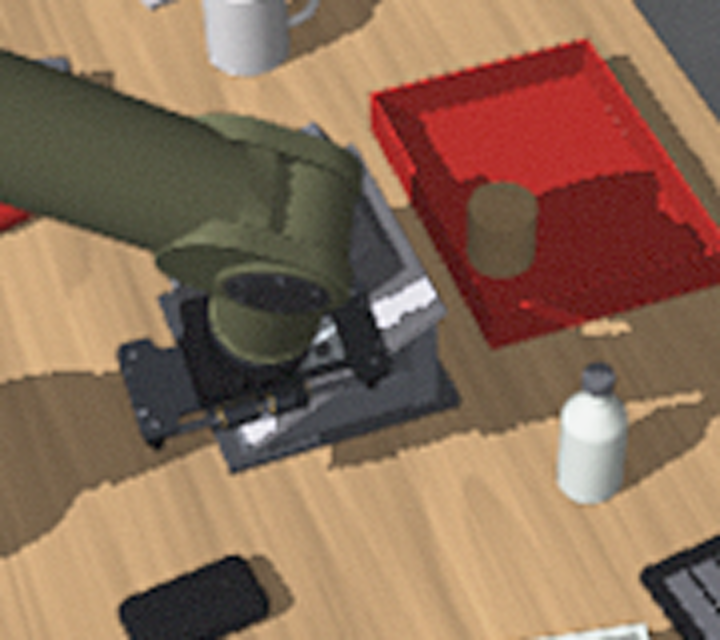

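View pics/t2.png

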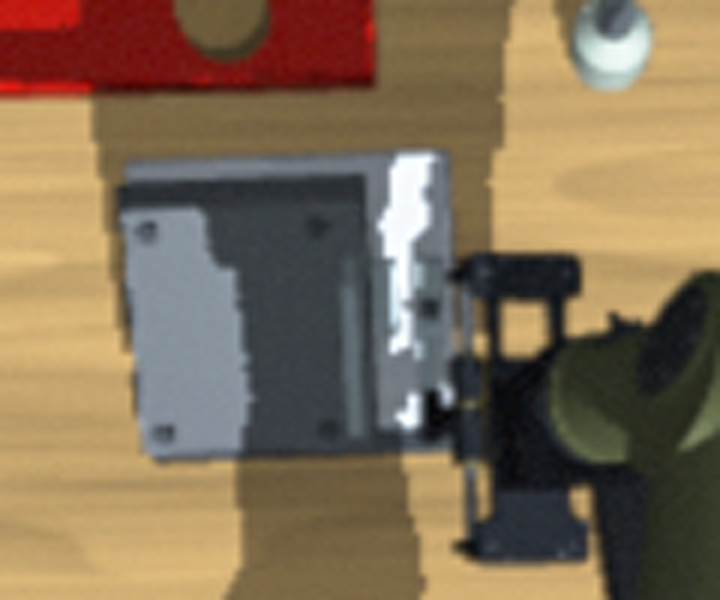

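>>> servo_tool(commands=[3,0,1,0,0,0,3,0,1,0,0,0,0,0,0,0,0,0])

```text
time_s: 4.65
tool_pos: [0.4621, 0.0022, 0.0828]
tool_rot: [180.0, -24.6, 89.8]
force: [-2.5, -11.5, 1.3]
grip_width: 0.0005
```

>>> servo_tool(commands=[2,0,1,0,0,0,2,0,1,0,0,0,0,0,0,0,0,0])

```text
time_s: 4.95
tool_pos: [0.4622, 0.0028, 0.0826]
tool_rot: [180.0, -24.3, 89.7]
force: [-5.7, -21.1, 5.2]
grip_width: 0.0004
```

Run:
```python
from pl import *
p,R=st()
c=bw(0,-40,95); print("bar",c)
g=c-[0,0,.019]; h=c+[0,0,.06]
R0=rot(180,0,0)
p,R=rows(p,R,[(p+np.array([0,-.05,.02]),R,2),(np.array([.46,-.06,.22]),R,4),(h,R0,11)])
p,R=rows(p,R,[(g,R0,3)])
```

```text
t 4.95 pos [0.4622 0.0028 0.0826] rot [180.  -24.3  89.7] F [ -5.7 -21.1   5.2] w 0.4 q [ 45.  10. -32. 116. -21.  62.  24.]
bar [0.49371009 0.06175184 0.16227241]
max 20.0 0.0 -> [ 0.4619 -0.047   0.1029] [180.  -24.3  89.7]
-19,0,-19,0,0,0,-18,0,-20,0,0,0
max 28.0 0.0 -> [ 0.4598 -0.0604  0.2197] [180.  -24.3  89.7]
9,0,-28,0,0,0,9,-1,-28,0,0,0,9,0,-28,0,0,0,9,-1,-28,0,0,0
max 11.0 8.1 -> [0.4937 0.0613 0.2225] [-180.    0.    0.]
10,3,4,-1.7,-1.7,8,11,1,5,-1.8,-1.8,8,11,0,3,-1.7,-1.7,8.1,11,-2,4,-1.7,-1.8,8,10,-3,3,-1.7,-1.7,8,10,-5,2,-1.8,-1.8,8,10,-6,3,-1.7,-1.7,8,8,-8,1,-1.7,-1.7,8.1,7,-9,1,-1.8,-1.8,8,6,-10,1,-1.7,-1.7,8,5,-10,0,-1.7,-1.8,8
max 27.0 0.0 -> [0.4937 0.0613 0.1435] [-180.    0.    0.]
0,0,26,0,0,0,0,0,27,0,0,0,0,0,26,0,0,0
```

>>> servo_tool(commands=[-19,0,-19,0,0,0,-18,0,-20,0,0,0,9,0,-28,0,0,0,9,-1,-28,0,0,0,9,0,-28,0,0,0,9,-1,-28,0,0,0])

```text
time_s: 5.55
tool_pos: [0.46, -0.0527, 0.2211]
tool_rot: [-180.0, -25.1, 90.0]
force: [0.0, 0.2, 0.7]
grip_width: 0.0007
```

>>> servo_tool(commands=[10,3,4,-1.7,-1.7,8,11,1,5,-1.8,-1.8,8,11,0,3,-1.7,-1.7,8.1,11,-2,4,-1.7,-1.8,8,10,-3,3,-1.7,-1.7,8,10,-5,2,-1.8,-1.8,8,10,-6,3,-1.7,-1.7,8,8,-8,1,-1.7,-1.7,8.1], jaw=40)

```text
time_s: 6.35
tool_pos: [0.4839, 0.0367, 0.2228]
tool_rot: [-175.4, -6.3, 23.7]
force: [0.2, -0.2, -0.8]
grip_width: 0.0395
```

```bash
python3 snap.py side s3 110 270 220 400 4;python3 snap.py top t3 150 250 240 360 6; python3 -c "
from pl import *
st()"
```

```text
t 6.45 pos [0.4844 0.0394 0.2234] rot [-175.4   -6.5   24.4] F [-0.5  0.6 -0. ] w 39.5 q [ 43.  -5. -43. 108. -11.  72. -62.]
```

View pics/s3.png

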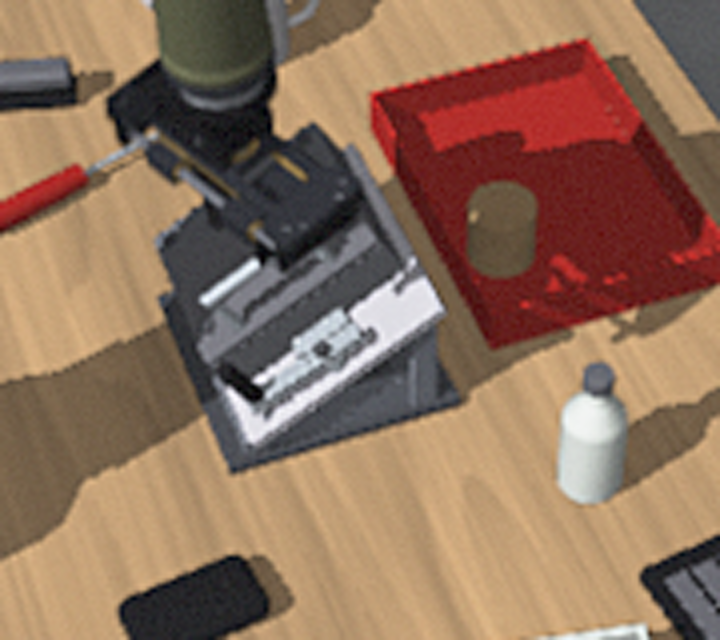

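View pics/t3.png

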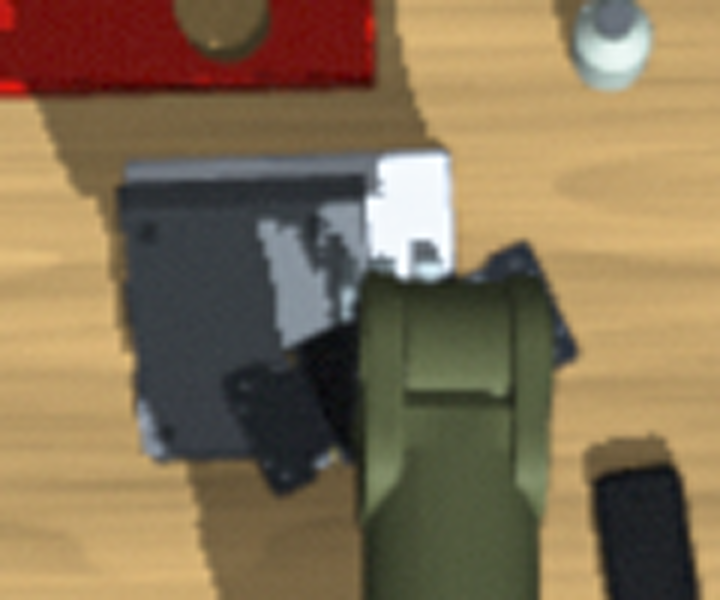

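>>> servo_tool(commands=[7,-9,1,-1.8,-1.8,8,6,-10,1,-1.7,-1.7,8,5,-10,0,-1.7,-1.8,8,0,0,0,0,0,0])

```text
time_s: 6.85
tool_pos: [0.4934, 0.0698, 0.2237]
tool_rot: [-179.1, 0.0, 1.1]
force: [0.6, 0.2, 0.4]
grip_width: 0.04
```

Run:
```python
from pl import *
p,R=st()
c=bw(0,-40,95)
g=c-[0,0,.018]
R0=rot(180,0,0)
p,R=rows(p,R,[(g,R0,5)])
```

```text
t 6.85 pos [0.4934 0.0698 0.2237] rot [-179.1    0.     1.1] F [0.6 0.2 0.4] w 40.0 q [  39.    2.  -50.  103.    1.   76. -100.]
max 16.0 0.3 -> [0.4934 0.0615 0.1446] [-180.    0.    0.]
0,2,16,-0.2,0,0.2,0,2,16,-0.2,0,0.3,0,1,16,-0.1,0,0.2,0,2,15,-0.2,0,0.2,0,2,16,-0.2,0,0.2
```

>>> servo_tool(commands=[0,2,16,-0.2,0,0.2,0,2,16,-0.2,0,0.3,0,1,16,-0.1,0,0.2,0,2,15,-0.2,0,0.2,0,2,16,-0.2,0,0.2,0,0,0,0,0,0])

```text
time_s: 7.45
tool_pos: [0.4913, 0.0577, 0.1425]
tool_rot: [179.9, 0.2, -0.2]
force: [-1.0, 0.2, 0.7]
grip_width: 0.0401
```

```bash
python3 snap.py side s4 110 270 220 400 4;python3 -c "
from pl import *
st()"
```

```text
t 7.5 pos [0.4923 0.0582 0.1438] rot [ 1.799e+02  1.000e-01 -2.000e-01] F [0.2 0.8 1.2] w 40.2 q [  38.    7.  -50.  109.    6.   67. -104.]
```

View pics/s4.png

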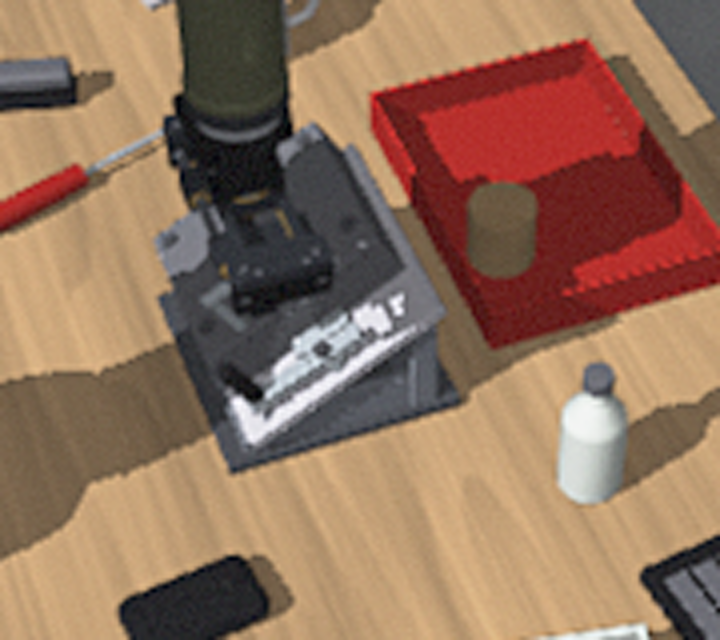

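>>> servo_tool(commands=[1,-3,0,0,0,0,0,0,0,0,0,0,0,0,0,0,0,0,0,0,0,0,0,0,0,0,0,0,0,0,0,0,0,0,0,0], jaw=0, newtons=20)

```text
time_s: 8.1
tool_pos: [0.4946, 0.0626, 0.1453]
tool_rot: [179.9, -0.1, -0.3]
force: [0.8, 1.4, 1.8]
grip_width: 0.0116
```

```bash
cat > lid.py <<'E'
from pl import *
import sys
p,R=st()
# grasp point now; hinge offset
gp=p+R.apply([0,0,-.019]); L=B.T@(gp-bo)*1000; print("grasp in bed",L.round(1))
y0,z0=-140.,95.
def bar(th): 
    c,s=np.cos(th),np.sin(th); return y0*c+z0*s+100, -y0*s+z0*c
th0=float(sys.argv[1]);th1=float(sys.argv[2]);n=int(sys.argv[3])
print("expected",bar(th0))
off=L-np.array([L[0],*bar(th0)]) if len(sys.argv)>4 else np.zeros(3)
w=[]
for th in np.linspace(th0,th1,n+1)[1:]:
    phi=np.interp(th,[0,1.2,1.85],[0,25,45])
    Rt=Ro.from_rotvec(-np.radians(phi)*B[:,0]*1)*rot(180,0,0.3)
    y,z=bar(th); g=bw(L[0]+off[0],y+off[1],z+off[2])
    w.append((g+Rt.apply([0,0,.019]),Rt,1))
rows(p,R,w,1)
E
python3 lid.py 0 1.0 15 1
```

```text
t 8.1 pos [0.4946 0.0626 0.1453] rot [ 1.799e+02 -1.000e-01 -3.000e-01] F [0.8 1.4 1.8] w 11.6 q [  37.    7.  -50.  109.    6.   67. -105.]
grasp in bed [  1.8 -39.1  96.3]
expected (np.float64(-40.0), np.float64(95.0))
max 8.0 1.1 -> [0.4897 0.0686 0.1532] [178.8   0.   -0.4]
-5,-6,-8,-1.1,-0.1,0.1
max 8.0 1.2 -> [0.4857 0.0758 0.1611] [177.6  -0.   -1.1]
-4,-7,-8,-1.2,0,0.7
max 7.0 1.2 -> [0.4819 0.0832 0.1678] [176.4  -0.   -1.8]
-4,-7,-7,-1.2,0,0.7
max 7.0 1.2 -> [0.4781 0.0907 0.1743] [ 1.752e+02 -1.000e-01 -2.500e+00]
-4,-7,-7,-1.2,0,0.7
max 8.0 1.2 -> [0.4745 0.0995 0.1806] [174.   -0.2  -3.2]
-4,-8,-7,-1.2,0,0.7
max 8.0 1.2 -> [0.4709 0.1083 0.1857] [172.8  -0.2  -3.9]
-4,-8,-6,-1.2,0,0.7
max 8.0 1.2 -> [0.4675 0.1173 0.1916] [171.6  -0.3  -4.6]
-4,-8,-7,-1.2,0,0.7
max 9.0 1.2 -> [0.4653 0.1272 0.1952] [170.4  -0.4  -5.2]
-3,-9,-5,-1.2,0,0.6
max 9.0 1.2 -> [0.4631 0.1373 0.1996] [169.2  -0.6  -5.9]
-3,-9,-6,-1.2,0,0.7
max 9.0 1.2 -> [0.4611 0.1473 0.2028] [168.   -0.7  -6.6]
-3,-9,-5,-1.2,0,0.7
max 9.0 1.2 -> [0.4592 0.1575 0.2058] [166.8  -0.9  -7.2]
-3,-9,-5,-1.2,0,0.7
max 10.0 1.2 -> [0.4576 0.1684 0.2074] [165.6  -1.   -7.9]
-3,-10,-4,-1.2,0,0.7
max 10.0 1.2 -> [0.4571 0.1795 0.2097] [164.4  -1.2  -8.6]
-2,-10,-5,-1.2,0,0.7
max 10.0 1.2 -> [0.4566 0.1901 0.2098] [163.2  -1.4  -9.3]
-2,-10,-3,-1.2,0,0.7
max 10.0 1.2 -> [0.4564 0.2011 0.2107] [162.   -1.6  -9.9]
-2,-10,-4,-1.2,0,0.7
```

>>> servo_tool(commands=[-5,-6,-8,-1.1,-0.1,0.1,-4,-7,-8,-1.2,0,0.7,-4,-7,-7,-1.2,0,0.7,-4,-7,-7,-1.2,0,0.7,-4,-8,-7,-1.2,0,0.7])

```text
time_s: 8.6
tool_pos: [0.474, 0.098, 0.1803]
tool_rot: [173.8, -0.1, -3.3]
force: [1.0, -2.4, -2.3]
grip_width: 0.0114
```

>>> servo_tool(commands=[-4,-8,-6,-1.2,0,0.7,-4,-8,-7,-1.2,0,0.7,-3,-9,-5,-1.2,0,0.6,-3,-9,-6,-1.2,0,0.7,-3,-9,-5,-1.2,0,0.7])

```text
time_s: 9.1
tool_pos: [0.4602, 0.1442, 0.2035]
tool_rot: [167.5, -0.6, -6.8]
force: [-3.0, -5.7, 6.2]
grip_width: 0.0111
```

>>> servo_tool(commands=[-3,-9,-5,-1.2,0,0.7,-3,-10,-4,-1.2,0,0.7,-2,-10,-5,-1.2,0,0.7,-2,-10,-3,-1.2,0,0.7,-2,-10,-4,-1.2,0,0.7,0,0,0,0,0,0])

```text
time_s: 9.7
tool_pos: [0.4556, 0.2025, 0.211]
tool_rot: [162.0, -1.5, -9.8]
force: [-2.8, -0.4, 5.9]
grip_width: 0.0111
```

```bash
python3 snap.py side s5 110 270 220 400 4; python3 lid.py 1.0 1.8 13 1
```

```text
t 9.75 pos [0.4556 0.2017 0.2111] rot [162.   -1.5  -9.9] F [-2.7 -1.3  5.5] w 11.4 q [  12.   16.  -57.   97.   25.   89. -149.]
grasp in bed [  1.6 106.  171.3]
expected (np.float64(104.29742073521061), np.float64(169.13465693057879))
max 10.0 1.0 -> [0.4554 0.2124 0.2108] [161.   -1.9 -10.6]
-2,-10,-3,-1,0.1,0.8
max 9.0 1.1 -> [0.4562 0.2215 0.2097] [159.9  -2.1 -11.1]
-1,-9,-2,-1.1,0,0.6
max 10.0 1.2 -> [0.4572 0.2316 0.2081] [158.7  -2.3 -11.7]
-1,-10,-2,-1.2,0,0.6
max 10.0 1.5 -> [0.4583 0.2416 0.2063] [157.3  -2.6 -12.5]
-1,-10,-2,-1.5,0,0.9
max 9.0 1.6 -> [0.4594 0.2503 0.2037] [155.7  -3.  -13.5]
-1,-9,-1,-1.6,0,1
max 10.0 1.6 -> [0.4608 0.2602 0.2014] [154.2  -3.4 -14.3]
-1,-10,-2,-1.6,0,0.9
max 10.0 1.7 -> [0.4633 0.2688 0.197 ] [152.5  -3.9 -15.2]
0,-10,0,-1.7,0,1
max 10.0 1.6 -> [0.465  0.278  0.1932] [151.   -4.3 -16. ]
-1,-10,-1,-1.6,0,0.9
max 10.0 1.7 -> [0.4678 0.2868 0.1893] [149.3  -4.7 -16.7]
0,-10,-1,-1.7,0,0.9
max 10.0 1.6 -> [0.4707 0.2949 0.1842] [147.8  -5.2 -17.6]
0,-10,0,-1.6,0,1
max 10.0 1.6 -> [0.4737 0.3029 0.1789] [146.3  -5.7 -18.4]
0,-10,0,-1.6,0,0.9
max 9.0 1.7 -> [0.4765 0.3093 0.1731] [144.7  -6.3 -19.2]
0,-9,1,-1.7,0,1
max 10.0 1.6 -> [0.4807 0.3164 0.1674] [143.2  -6.8 -19.9]
1,-10,0,-1.6,0,0.9
```

View pics/s5.png

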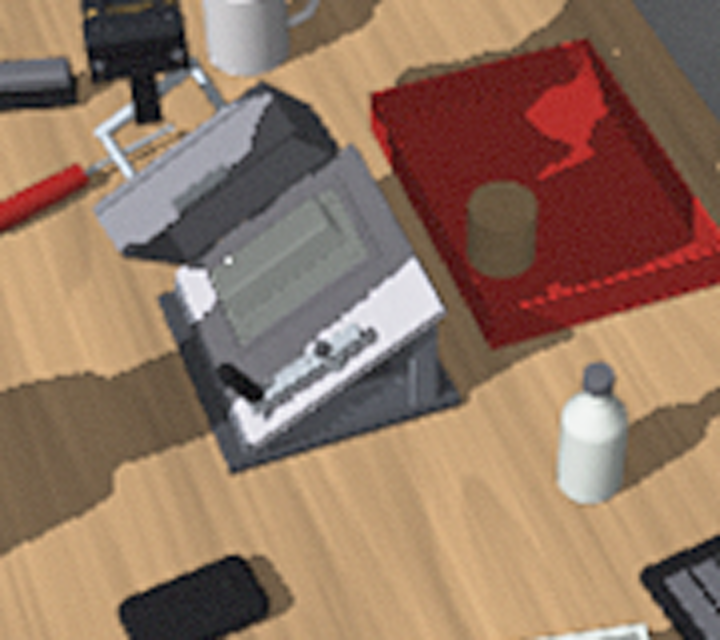

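```bash
cat > lid2.py <<'E'
from pl import *
p,R=st()
gp=p+R.apply([0,0,-.019]); L=B.T@(gp-bo)*1000; print("grasp in bed",L.round(1))
def bar(th): 
    c,s=np.cos(th),np.sin(th); return -140*c+95*s+100, 140*s+95*c
th0=1.01
off=L-np.array([0,*bar(th0)]); off[0]=L[0]
Rf=Ro.from_euler('x',-25,degrees=True)*rot(180,0,8)
w=[]
Ra=Ro.from_euler('x',-18,degrees=True)*rot(180,0,8)
w.append((gp+Ra.apply([0,0,.019]),Ra,3))
n=16
for i in range(1,n+1):
    th=th0+(1.8-th0)*i/n; Rt=Ro.from_euler('x',-18-7*i/n,degrees=True)*rot(180,0,8)
    y,z=bar(th); w.append((bw(off[0],y+off[1],z+off[2])+Rt.apply([0,0,.019]),Rt,1))
rows(p,R,w)
E
python3 lid2.py
```

```text
t 9.75 pos [0.4556 0.2017 0.2111] rot [162.   -1.5  -9.9] F [-2.7 -1.3  5.5] w 11.4 q [  12.   16.  -57.   97.   25.   89. -149.]
grasp in bed [  1.6 106.  171.3]
max 1.0 6.0 -> [0.4566 0.2018 0.211 ] [162.1   2.5   7.6]
0,0,0,0,0.5,-5.9,0,0,0,0,0.6,-6,1,0,0,0,0.5,-5.9
max 8.0 0.4 -> [0.4565 0.21   0.2104] [161.7   2.5   7.6]
1,-8,-2,-0.4,0,0
max 8.0 0.4 -> [0.4564 0.2183 0.2098] [161.3   2.6   7.5]
1,-8,-2,-0.4,-0.1,0
max 8.0 0.5 -> [0.4573 0.2267 0.209 ] [160.8   2.7   7.5]
2,-8,-2,-0.5,-0.1,0
max 7.0 0.4 -> [0.4583 0.2339 0.2076] [160.4   2.7   7.5]
2,-7,-1,-0.4,0,0
max 8.0 0.4 -> [0.4591 0.2419 0.2058] [160.    2.8   7.5]
2,-8,-1,-0.4,-0.1,0
max 8.0 0.5 -> [0.46   0.25   0.2039] [159.5   2.8   7.5]
2,-8,-1,-0.5,0,0
max 8.0 0.4 -> [0.4619 0.2578 0.2009] [159.1   2.8   7.4]
3,-8,0,-0.4,-0.1,0
max 8.0 0.4 -> [0.4637 0.2655 0.1979] [158.7   2.9   7.4]
3,-8,0,-0.4,-0.1,0
max 7.0 0.5 -> [0.4657 0.2724 0.1952] [158.2   2.9   7.4]
3,-7,0,-0.5,0,0
max 8.0 0.4 -> [0.4676 0.2797 0.1912] [157.8   3.    7.4]
3,-8,1,-0.4,-0.1,0
max 7.0 0.4 -> [0.4696 0.2865 0.1884] [157.4   3.    7.4]
3,-7,0,-0.4,0,0
max 8.0 0.5 -> [0.4715 0.2935 0.1833] [156.9   3.1   7.3]
3,-8,2,-0.5,-0.1,0
max 7.0 0.4 -> [0.4745 0.2999 0.1795] [156.5   3.2   7.3]
4,-7,1,-0.4,-0.1,0
max 7.0 0.4 -> [0.4765 0.3059 0.1747] [156.1   3.2   7.3]
3,-7,2,-0.4,0,0
max 7.0 0.5 -> [0.4795 0.3119 0.1698] [155.6   3.3   7.2]
4,-7,2,-0.5,-0.1,0
max 7.0 0.4 -> [0.4824 0.3179 0.1649] [155.2   3.4   7.2]
4,-7,2,-0.4,-0.1,0
```

>>> servo_tool(commands=[0,0,0,0,0,0,0,0,0,0,0,0,0,0,0,0,0.5,-5.9,0,0,0,0,0.6,-6,1,0,0,0,0.5,-5.9,0,0,0,0,0,0], jaw=32)

```text
time_s: 10.35
tool_pos: [0.4573, 0.2003, 0.2102]
tool_rot: [162.1, 2.4, 7.4]
force: [0.1, -0.3, 0.4]
grip_width: 0.0315
```

```bash
python3 snap.py side s6 110 270 220 400 4; python3 -c "
from pl import *
st()"
```

```text
t 10.4 pos [0.4573 0.2003 0.2102] rot [162.1   2.4   7.3] F [-1.3 -0.7  0.7] w 32.1 q [  15.   16.  -60.   98.   26.   88. -132.]
```

View pics/s6.png

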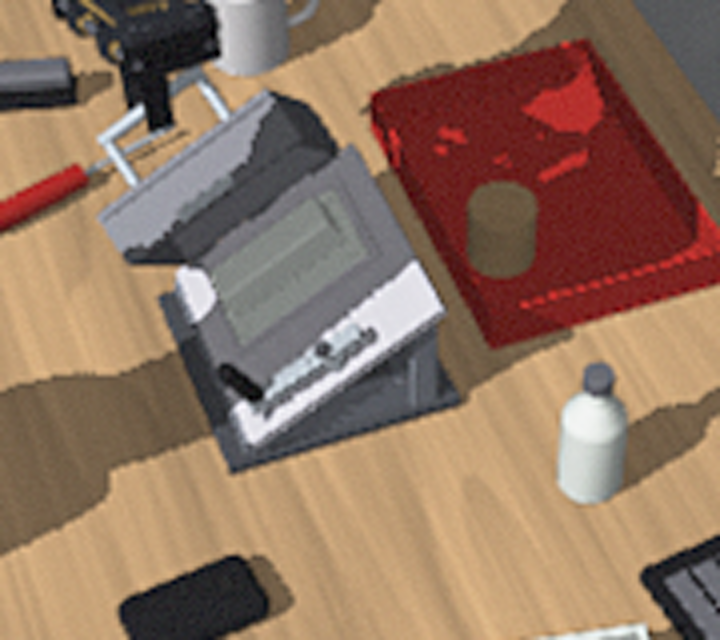

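>>> servo_tool(commands=[1,-8,-2,-0.4,0,0,1,-8,-2,-0.4,-0.1,0,2,-8,-2,-0.5,-0.1,0,2,-7,-1,-0.4,0,0,2,-8,-1,-0.4,-0.1,0])

```text
time_s: 10.9
tool_pos: [0.4598, 0.2421, 0.2048]
tool_rot: [160.0, 2.7, 7.4]
force: [-0.7, -0.1, 0.1]
grip_width: 0.032
```

>>> servo_tool(commands=[2,-8,-1,-0.5,0,0,3,-8,0,-0.4,-0.1,0,3,-8,0,-0.4,-0.1,0,0,0,0,0,0,0])

```text
time_s: 11.3
tool_pos: [0.4642, 0.2661, 0.1963]
tool_rot: [158.8, 3.0, 7.4]
force: [-1.0, 1.1, -1.2]
grip_width: 0.0317
```

```bash
python3 snap.py side s7 110 270 220 400 4; python3 -c "
from pl import *
st()"
```

```text
t 11.35 pos [0.4642 0.2654 0.1967] rot [158.8   3.    7.4] F [ 0.   0.7 -0.4] w 32.2 q [   1.   26.  -58.   91.   33.   94. -142.]
```

View pics/s7.png

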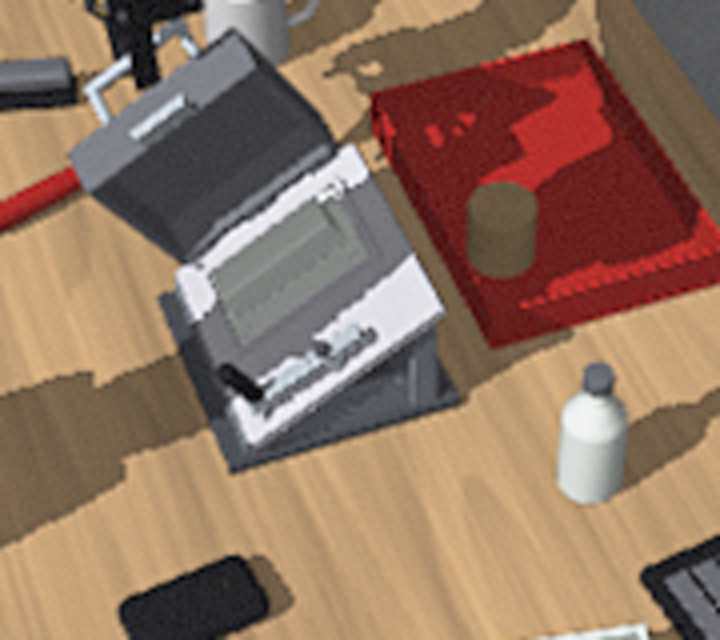

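>>> servo_tool(commands=[3,-7,0,-0.4,0,-2,3,-8,1,-0.4,0,-2,3,-7,0,-0.4,0,-2,3,-8,2,-0.4,0,-2])

```text
time_s: 11.75
tool_pos: [0.471, 0.2935, 0.1824]
tool_rot: [157.7, 5.9, 14.9]
force: [0.7, 0.8, 0.9]
grip_width: 0.0323
```

Run:
```python
from pl import *
p,R=st()
gp=p+R.apply([0,0,-.019]); L=B.T@(gp-bo)*1000; print("grasp in bed",L.round(1))
th=np.arctan2(L[2],L[1]-100); print("theta", np.pi-th-np.arctan2(95,140))
def bar(th): 
    c,s=np.cos(th),np.sin(th); return -140*c+95*s+100, 140*s+95*c
w=[]
for th in (1.66,1.72,1.78,1.83):
    y,z=bar(th); w.append((bw(L[0],y+1,z+2)+R.apply([0,0,.019]),R,1))
rows(p,R,w)
```

```text
t 11.75 pos [0.471  0.2935 0.1824] rot [157.7   5.9  14.9] F [0.7 0.8 0.9] w 32.3 q [  -3.   31.  -57.   88.   37.   96. -138.]
grasp in bed [1.000e-01 1.993e+02 1.384e+02]
theta 1.5970550738070999
max 9.0 0.0 -> [0.4733 0.3024 0.1776] [157.7   5.9  14.9]
5,-9,1,0,0,0
max 8.0 0.0 -> [0.4769 0.3102 0.1721] [157.7   5.9  14.9]
6,-8,2,0,0,0
max 8.0 0.0 -> [0.4805 0.3176 0.1657] [157.7   5.9  14.9]
6,-8,3,0,0,0
max 6.0 0.0 -> [0.4837 0.323  0.1602] [157.7   5.9  14.9]
5,-6,3,0,0,0
```

>>> servo_tool(commands=[5,-9,1,0,0,0,6,-8,2,0,0,0,6,-8,3,0,0,0,5,-6,3,0,0,0,0,0,0,0,0,0])

```text
time_s: 12.25
tool_pos: [0.4836, 0.323, 0.1592]
tool_rot: [157.8, 5.9, 14.8]
force: [0.0, 1.5, 0.2]
grip_width: 0.0321
```

```bash
python3 snap.py side s8 110 270 220 400 4; python3 -c "
from pl import *
st()"
```

```text
t 12.3 pos [0.4834 0.3227 0.1598] rot [157.7   5.9  14.8] F [-0.9  0.6 -0.4] w 32.0 q [  -7.   35.  -56.   85.   39.   96. -140.]
```

View pics/s8.png

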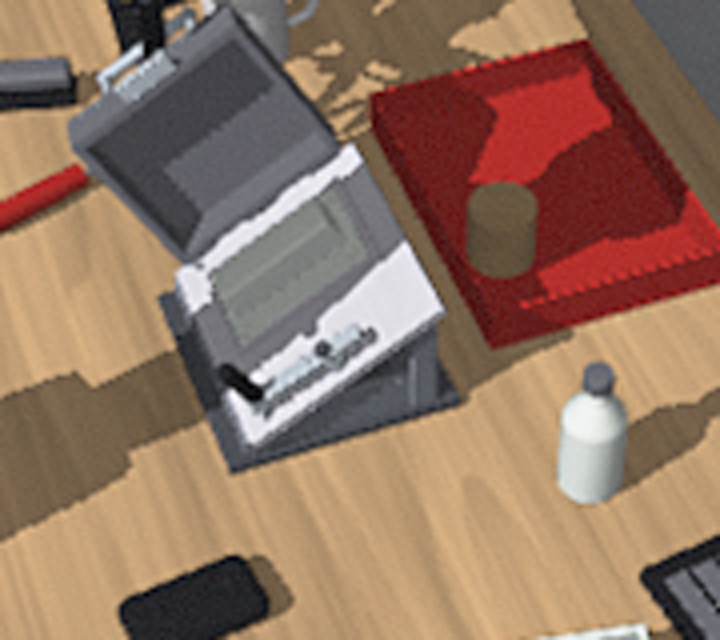

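Run:
```python
from pl import *
from cell import camera_info
z=np.load("s8.npz");C=cloud("side",z["p"],z["d"],camera_info("side"));L=((C-bo)@B*1000)
q=L.reshape(-1,3)
m=(abs(q[:,0])<80)&(abs(q[:,1]-25)<50)&(q[:,2]>24)&(q[:,2]<50)
r=q[m];print("ridge",m.sum(),np.percentile(r,[3,50,97],axis=0).round(1).tolist())
m=(abs(q[:,0])<40)&(q[:,1]>0)&(q[:,1]<90)&(q[:,2]>-10)&(q[:,2]<45)
r=q[m]
for y in range(0,90,6):
    s=r[(r[:,1]>=y)&(r[:,1]<y+6)]; print(y,len(s),s[:,2].mean().round(1) if len(s) else None,end=" | ")
# lid angle : points inside
m=(abs(q[:,0])<90)&(q[:,1]>95)&(q[:,1]<230)&(q[:,2]>20)&(q[:,2]<190)
r=q[m];print("\nlid min-y per z");
for zz in range(20,180,20):
    s=r[(r[:,2]>=zz)&(r[:,2]<zz+20)]
    print(zz,np.percentile(s[:,1],5).round(1) if len(s) else None,end=" ")
p,R=st()
Rn=rot(180,-30,0.3)
w1=p+R.apply([0,0,-.09])
h=bw(0,25,130)
rows(p,R,[(w1,R,3),(np.array([.48,.34,.32]),R,2),(np.array([.47,.16,.31]),rot(180,-15,0.3),6),(h,Rn,4)])
```

```text
ridge 323 [[-48.9, 4.3, 26.1], [3.0, 18.8, 34.4], [54.3, 40.7, 40.0]]
0 73 13.3 | 6 145 20.2 | 12 45 28.6 | 18 35 35.5 | 24 31 34.7 | 30 27 35.5 | 36 29 34.1 | 42 1 31.8 | 48 1 26.8 | 54 0 None | 60 0 None | 66 8 7.1 | 72 12 4.4 | 78 10 0.0 | 84 34 -1.4 | 
lid min-y per z
20 111.6 40 118.4 60 122.2 80 126.2 100 133.3 120 138.7 140 138.5 160 153.0 t 12.3 pos [0.4834 0.3227 0.1598] rot [157.7   5.9  14.8] F [-0.9  0.6 -0.4] w 32.0 q [  -7.   35.  -56.   85.   39.   96. -140.]
max 30.0 0.0 -> [0.4829 0.3578 0.2427] [157.7   5.9  14.8]
0,0,-30,0,0,0,0,0,-30,0,0,0,0,0,-30,0,0,0
max 32.0 0.0 -> [0.4802 0.3401 0.3197] [157.7   5.9  14.8]
-8,22,-32,0,0,0,-7,22,-32,0,0,0
max 29.0 3.5 -> [0.4699 0.1605 0.3096] [-180.   -15.     0.3]
-9,25,13,3.5,2.9,3.1,-8,27,11,3.4,3,3,-8,28,9,3.5,2.9,3.1,-6,29,8,3.4,3,3,-5,29,5,3.5,2.9,3.1,-4,29,3,3.5,3,3
max 29.0 3.8 -> [0.4754 0.1266 0.1927] [-180.   -30.     0.3]
-6,8,29,0,3.7,0,-8,9,28,0,3.8,0,-10,8,27,0,3.7,0,-12,9,27,0,3.8,0
```

>>> servo_tool(commands=[0,0,-30,0,0,0,0,0,-30,0,0,0,0,0,-30,0,0,0,-8,22,-32,0,0,0,-7,22,-32,0,0,0])

```text
time_s: 12.8
tool_pos: [0.4795, 0.3392, 0.3218]
tool_rot: [157.7, 5.9, 14.8]
force: [0.1, 0.1, 0.8]
grip_width: 0.0323
```

>>> servo_tool(commands=[-9,25,13,3.5,2.9,3.1,-8,27,11,3.4,3,3,-8,28,9,3.5,2.9,3.1,-6,29,8,3.4,3,3,-5,29,5,3.5,2.9,3.1,-4,29,3,3.5,3,3,0,0,0,0,0,0], jaw=56)

```text
time_s: 13.5
tool_pos: [0.4701, 0.1516, 0.3072]
tool_rot: [179.8, -14.2, -0.4]
force: [-0.8, -1.8, -0.0]
grip_width: 0.0558
```

```bash
python3 snap.py side s9 110 270 220 400 4
python3 - <<'E'
from pl import *
p,R=st()
rows(p,R,[(bw(0,25,120),rot(180,-30,0.3),5)])
E
```

```text
t 13.55 pos [0.4697 0.1568 0.3091] rot [179.7 -14.4   0. ] F [0.3 0.3 0.4] w 56.0 q [  33.  -17.  -47.  106.   -9.   72. -103.]
max 25.0 3.2 -> [0.4806 0.1264 0.1835] [180.  -30.    0.3]
-4,6,25,0.1,3.1,0,-5,6,24,0.1,3.2,-0.1,-7,6,25,0.1,3.1,0,-8,6,23,0.1,3.1,-0.1,-10,6,24,0,3.1,0
```

View pics/s9.png

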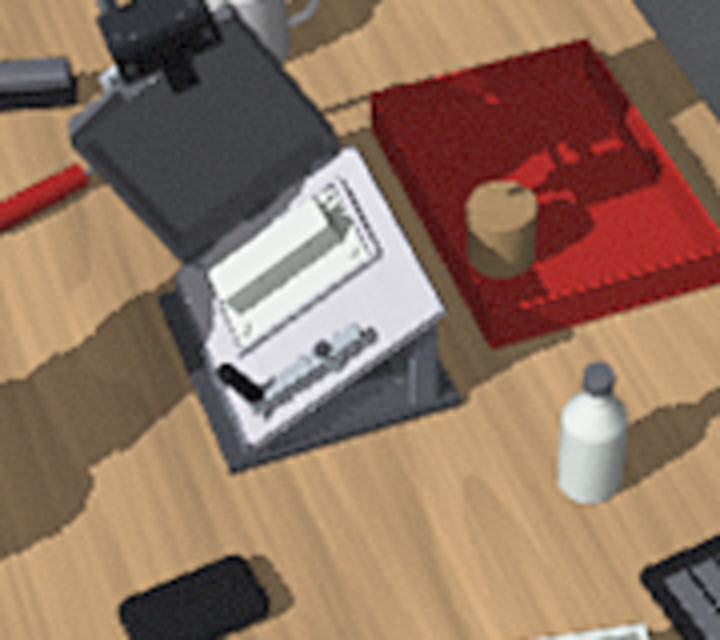

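Run:
```python
from pl import *
p,R=st()
rows(p,R,[(np.array([.50,.127,.20]),rot(180,-15,0.3),4),(bw(0,25,75),rot(180,-17,0.3),3)])
```

```text
t 13.55 pos [0.4697 0.1568 0.3091] rot [179.7 -14.4   0. ] F [0.3 0.3 0.4] w 56.0 q [  33.  -17.  -47.  106.   -9.   72. -103.]
max 29.0 0.2 -> [0.5002 0.1274 0.2003] [180.  -15.    0.3]
1,7,28,0.1,0.2,-0.1,0,8,29,0.1,0.1,0,0,7,28,0.1,0.2,-0.1,1,7,28,0.1,0.1,-0.1
max 18.0 0.7 -> [0.5032 0.1264 0.1451] [180.  -17.    0.3]
-4,0,18,0,0.7,0,-4,0,18,0,0.7,0,-4,1,18,0,0.6,0
```

>>> servo_tool(commands=[1,7,28,0.1,0.2,-0.1,0,8,29,0.1,0.1,0,0,7,28,0.1,0.2,-0.1,1,7,28,0.1,0.1,-0.1,0,0,0,0,0,0])

```text
time_s: 14.05
tool_pos: [0.4989, 0.1339, 0.1999]
tool_rot: [179.9, -14.9, 1.1]
force: [0.0, 0.5, -0.2]
grip_width: 0.0561
```

Run:
```python
from pl import *
p,R=st()
rows(p,R,[(bw(0,25,75),rot(180,-20,0.3),4)])
```

```text
t 14.05 pos [0.4989 0.1339 0.1999] rot [179.9 -14.9   1.1] F [ 0.   0.5 -0.2] w 56.1 q [  35.  -10.  -51.  114.   -4.   58. -104.]
max 14.0 1.3 -> [0.5032 0.1269 0.1447] [-180.   -20.     0.2]
-2,2,14,0,1.3,0.2,-3,2,13,0,1.2,0.2,-3,1,13,-0.1,1.3,0.2,-4,2,14,0,1.3,0.2
```

>>> servo_tool(commands=[-2,2,14,0,1.3,0.2,-3,2,13,0,1.2,0.2,-3,1,13,-0.1,1.3,0.2,-4,2,14,0,1.3,0.2,0,0,0,0,0,0])

```text
time_s: 14.55
tool_pos: [0.5043, 0.1281, 0.1474]
tool_rot: [180.0, -20.3, 0.3]
force: [-0.4, -0.3, -0.7]
grip_width: 0.0559
```

```bash
python3 - <<'E'
from pl import *
p,R=st()
rows(p,R,[(bw(0,25,45),rot(180,-22,0.3),3),(bw(0,25,14),rot(180,-25,0.3),4)])
E
python3 snap.py side s10 110 270 220 400 4;python3 snap.py top t10 150 250 240 360 6
```

```text
t 14.55 pos [0.5043 0.1281 0.1474] rot [180.  -20.3   0.3] F [-0.4 -0.3 -0.7] w 55.9 q [  35.  -11.  -52.  122.   -3.   45. -106.]
max 11.0 0.6 -> [0.5185 0.1271 0.1186] [180.  -22.    0.3]
1,0,11,0,0.6,0,1,1,10,0,0.6,0,1,0,11,0,0.5,0
max 8.0 0.8 -> [0.534  0.1272 0.0926] [180.  -25.    0.3]
1,0,8,0,0.8,0,1,0,7,0,0.7,0,1,0,8,0,0.8,0,1,0,7,0,0.7,0
```

View pics/s10.png

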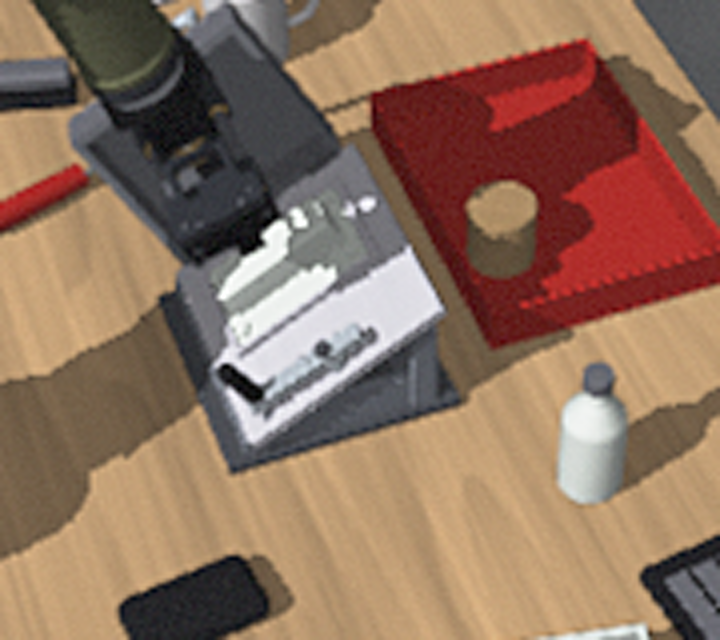

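View pics/t10.png

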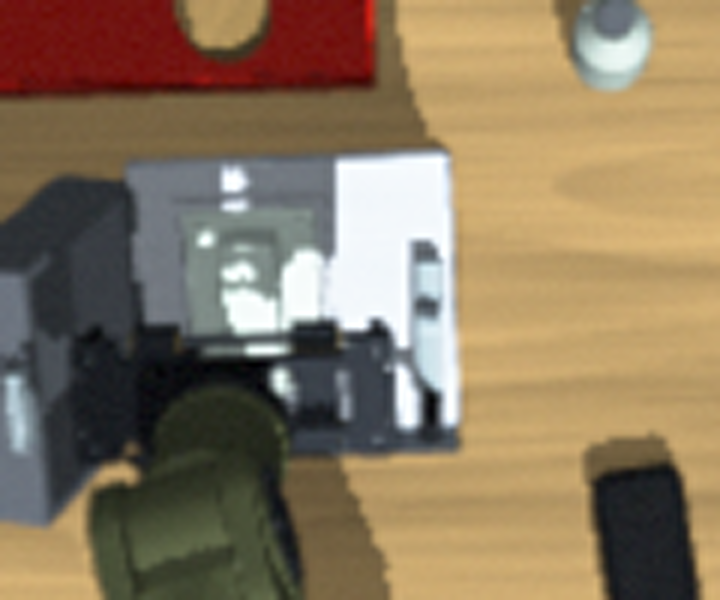

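>>> servo_tool(commands=[1,1,11,0,0.6,0,1,1,10,0,0.6,0,1,0,11,0,0.5,0,0,0,0,0,0,0])

```text
time_s: 15.05
tool_pos: [0.5205, 0.1259, 0.1194]
tool_rot: [-179.9, -22.0, 0.2]
force: [0.2, -0.1, 0.0]
grip_width: 0.0562
```

>>> servo_tool(commands=[1,0,8,0,0.8,0,1,0,7,0,0.7,0,1,0,7,0,0.8,0,1,0,6,0,0.7,0,0,0,0,0,0,0])

```text
time_s: 15.55
tool_pos: [0.5352, 0.1257, 0.0955]
tool_rot: [-179.9, -25.1, 0.2]
force: [-0.6, 0.3, -0.0]
grip_width: 0.0562
```

Run:
```python
from pl import *
p,R=st();print("bed",(B.T@(p-bo)*1000).round(1))
```

```text
t 15.55 pos [0.5352 0.1257 0.0955] rot [-179.9  -25.1    0.2] F [-0.6  0.3 -0. ] w 56.2 q [  38.   -3.  -58.  126.   11.   33. -118.]
bed [ 2.8 23.8 16.2]
```

>>> servo_tool(commands=[-2,-1,5,0,0,0,0,0,0,0,0,0])

```text
time_s: 15.75
tool_pos: [0.5355, 0.1267, 0.0902]
tool_rot: [-179.9, -25.1, 0.2]
force: [-1.2, -0.0, -0.3]
grip_width: 0.056
```

>>> servo_tool(commands=[0,0,0,0,0,0,0,0,0,0,0,0,0,0,0,0,0,0,0,0,0,0,0,0,0,0,0,0,0,0], jaw=0, newtons=25)

```text
time_s: 16.25
tool_pos: [0.5353, 0.1268, 0.0898]
tool_rot: [-179.9, -25.1, 0.2]
force: [-2.7, 0.3, 4.4]
grip_width: 0.0359
```

Run:
```python
from pl import *
p,R=st();print("bed",(B.T@(p-bo)*1000).round(1))
n=B[:,2]
rows(p,R,[(p+n*.04,R,5),(p+n*.04+np.array([-.01,-.02,.13]),rot(180,-15,0),6)])
```

```text
t 16.25 pos [0.5353 0.1268 0.0898] rot [-179.9  -25.1    0.2] F [-2.7  0.3  4.4] w 35.9 q [  38.   -2.  -58.  126.   13.   32. -120.]
bed [ 0.1 24.8 11.2]
max 8.0 0.0 -> [0.5156 0.1266 0.1247] [-179.9  -25.1    0.2]
-1,0,-8,0,0,0,0,0,-8,0,0,0,-1,0,-8,0,0,0,-1,0,-8,0,0,0,0,0,-8,0,0,0
max 22.0 1.7 -> [0.5048 0.1065 0.2546] [180. -15.  -0.]
8,3,-20,0,-1.7,0,7,4,-21,-0.1,-1.7,0.1,6,3,-21,0,-1.6,0,6,3,-20,0,-1.7,0,5,4,-21,0,-1.7,0,4,3,-22,-0.1,-1.7,0.1
```

Gripped at 35.9 mm (the ridge is 36). I'll lift along the bed normal.

>>> servo_tool(commands=[-1,0,-8,0,0,0,0,0,-8,0,0,0,-1,0,-8,0,0,0,-1,0,-8,0,0,0,0,0,-8,0,0,0,0,0,0,0,0,0])

```text
time_s: 16.85
tool_pos: [0.5152, 0.1261, 0.1246]
tool_rot: [-180.0, -25.1, 0.2]
force: [0.7, -1.1, -1.9]
grip_width: 0.036
```

```bash
python3 snap.py side s11 110 270 220 400 4;python3 -c "
from pl import *
st()"
```

```text
t 16.9 pos [0.5152 0.1261 0.1241] rot [-180.   -25.1    0.2] F [-1.2 -0.5 -2.1] w 35.7 q [  35.  -11.  -53.  126.   -1.   36. -109.]
```

View pics/s11.png

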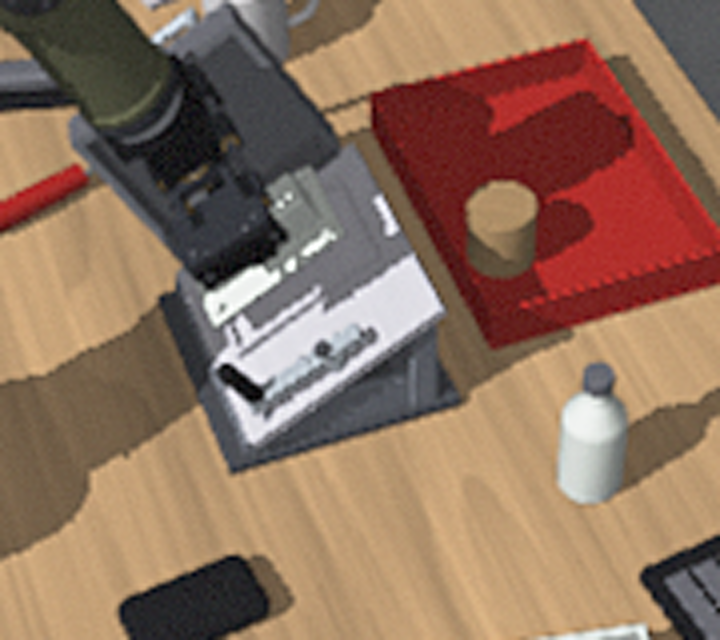

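Run:
```python
from pl import *
p,R=st()
c=tw(-42,0,12);print(c)
Rf=T@rot(180,4.9,0).as_matrix();Rf=Ro.from_matrix(Rf)
rows(p,R,[(np.array([.52,.10,.21]),rot(180,-14,0),7),(np.array([.50,-.10,.21]),rot(180,-2,-5),9),(c+[0,0,.15],Rf,9)])
```

```text
t 16.9 pos [0.5152 0.1261 0.1241] rot [-180.   -25.1    0.2] F [-1.2 -0.5 -2.1] w 35.7 q [  35.  -11.  -53.  126.   -1.   36. -109.]
[ 0.48074394 -0.31312998  0.012     ]
max 12.0 1.6 -> [0.5197 0.1001 0.2102] [-180.  -14.   -0.]
6,4,-11,0,-1.6,0,5,3,-11,0,-1.6,0,6,4,-11,0,-1.5,0.1,4,4,-11,-0.1,-1.6,0,5,4,-12,0,-1.6,0,4,3,-11,0,-1.6,0,4,4,-12,0,-1.6,0.1
max 23.0 1.4 -> [ 0.4996 -0.1004  0.2097] [180.  -2.  -5.]
-2,22,-1,-0.1,-1.3,0.5,-2,22,0,-0.1,-1.4,0.6,-2,23,0,0,-1.3,0.5,-1,22,-1,-0.1,-1.3,0.6,-2,22,0,-0.1,-1.3,0.5,-1,23,0,-0.1,-1.4,0.6,-1,22,0,0,-1.3,0.5,0,22,0,-0.1,-1.3,0.6,-1,23,0,-0.1,-1.3,0.5
max 24.0 0.8 -> [ 0.4808 -0.3128  0.1621] [-179.9    4.9  -10.8]
0,24,5,0,-0.8,0.6,0,23,6,0,-0.7,0.7,0,24,5,0.1,-0.8,0.6,1,24,5,0,-0.8,0.7,1,24,5,0,-0.8,0.6,2,23,6,0,-0.7,0.7,1,24,5,0,-0.8,0.6,3,24,5,0,-0.8,0.7,2,23,5,0.1,-0.7,0.6
```

>>> servo_tool(commands=[6,4,-11,0,-1.6,0,5,3,-11,0,-1.6,0,6,4,-11,0,-1.5,0.1,4,4,-11,-0.1,-1.6,0,5,4,-12,0,-1.6,0,4,3,-11,0,-1.6,0,4,4,-12,0,-1.6,0.1])

```text
time_s: 17.6
tool_pos: [0.5196, 0.0999, 0.2097]
tool_rot: [-179.9, -13.8, -0.0]
force: [-0.4, 0.8, -2.9]
grip_width: 0.0358
```

>>> servo_tool(commands=[-2,22,-1,-0.1,-1.3,0.5,-2,22,0,-0.1,-1.4,0.6,-2,23,0,0,-1.3,0.5,-1,22,-1,-0.1,-1.3,0.6,-2,22,0,-0.1,-1.3,0.5,-1,23,0,-0.1,-1.4,0.6,-1,22,0,0,-1.3,0.5,0,22,0,-0.1,-1.3,0.6,-1,23,0,-0.1,-1.3,0.5])

```text
time_s: 18.5
tool_pos: [0.5, -0.1019, 0.2097]
tool_rot: [-180.0, -2.0, -5.0]
force: [0.6, -0.5, -2.4]
grip_width: 0.0357
```

>>> servo_tool(commands=[0,24,5,0,-0.8,0.6,0,23,6,0,-0.7,0.7,0,24,5,0.1,-0.8,0.6,1,24,5,0,-0.8,0.7,1,24,5,0,-0.8,0.6,2,23,6,0,-0.7,0.7,1,24,5,0,-0.8,0.6,3,24,5,0,-0.8,0.7,2,23,5,0.1,-0.7,0.6,0,0,0,0,0,0])

```text
time_s: 19.5
tool_pos: [0.4789, -0.318, 0.1599]
tool_rot: [-180.0, 5.0, -11.1]
force: [0.1, -1.0, -1.3]
grip_width: 0.0356
```

```bash
python3 snap.py side s12 200 360 220 440 3;python3 snap.py top t12 140 250 340 460 6;python3 - <<'E'
from pl import *
p,R=st()
c=tw(-42,0,12)
Rf=Ro.from_matrix(T@rot(180,4.9,0).as_matrix())
rows(p,R,[(c+[0,0,.05],Rf,5),(c+[0,0,.014],Rf,5)])
E
```

```text
t 19.6 pos [ 0.4806 -0.3134  0.161 ] rot [-179.8    4.9  -10.8] F [ 0.   0.9 -2.3] w 35.7 q [ 53.  17. -28.  94.   9.  76. -78.]
max 20.0 0.1 -> [ 0.4811 -0.3133  0.0616] [180.    4.9 -10.8]
2,0,20,0,0,0,1,0,19,-0.1,0,0,2,0,20,0,0,0,2,0,20,0,0,0,2,0,20,-0.1,0,0
max 7.0 0.0 -> [ 0.481  -0.3133  0.0265] [180.    4.9 -10.8]
1,0,7,0,0,0,0,0,7,0,0,0,1,0,7,0,0,0,0,0,7,0,0,0,1,0,7,0,0,0
```

View pics/s12.png

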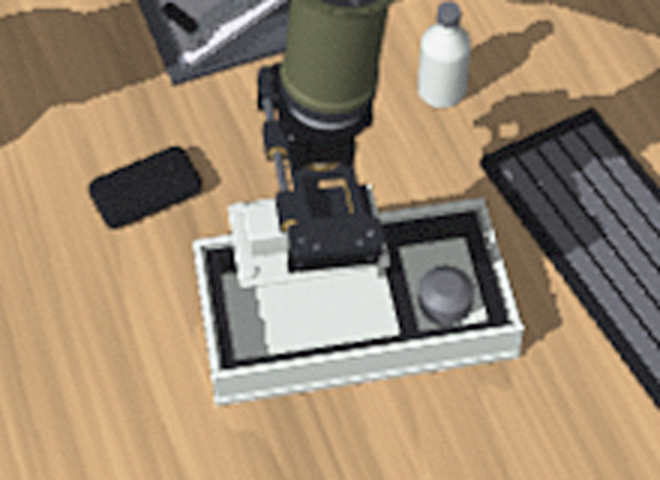

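View pics/t12.png

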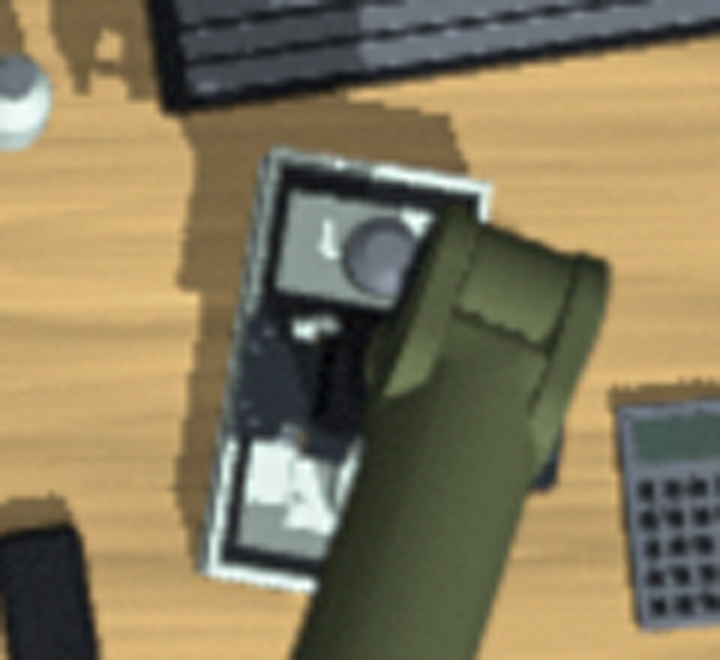

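>>> servo_tool(commands=[2,0,20,0,0,0,1,0,19,0,0,0,2,0,20,0,0,0,2,0,20,0,0,0,2,0,20,0,0,0,0,0,0,0,0,0])

```text
time_s: 20.2
tool_pos: [0.4801, -0.3103, 0.06]
tool_rot: [-179.7, 5.1, -10.6]
force: [-1.2, -0.1, -2.6]
grip_width: 0.0355
```

```bash
python3 snap.py side s13 200 360 220 440 3
```

```text
(no output)
```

View pics/s13.png

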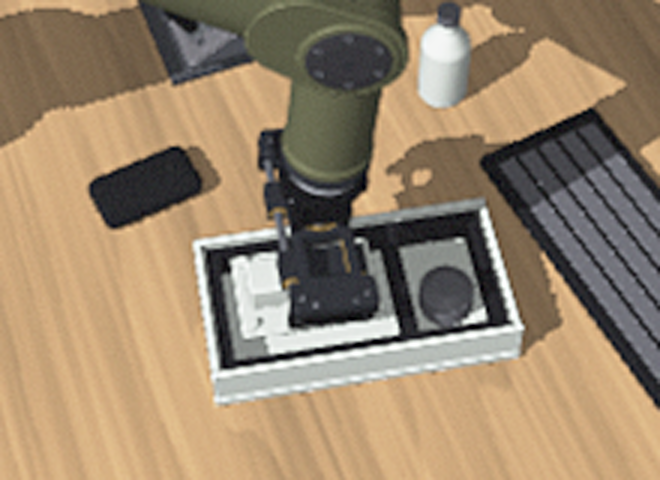

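Centred. Lowering.

>>> servo_tool(commands=[1,2,8,0,0,0,0,1,8,0,0,0,1,0,7,0,0,0,0,0,6,0,0,0,1,0,5,0,0,0,0,0,0,0,0,0])

```text
time_s: 20.85
tool_pos: [0.4808, -0.315, 0.0275]
tool_rot: [-179.9, 4.9, -10.7]
force: [-1.0, 0.7, -3.3]
grip_width: 0.0358
```

>>> servo_tool(commands=[0,0,2,0,0,0,0,0,0,0,0,0])

```text
time_s: 21.05
tool_pos: [0.4812, -0.3153, 0.0264]
tool_rot: [-179.9, 4.9, -10.8]
force: [-0.8, 0.4, -2.2]
grip_width: 0.036
```

>>> servo_tool(commands=[0,0,1,0,0,0,0,0,1,0,0,0,0,0,0,0,0,0])

```text
time_s: 21.35
tool_pos: [0.4809, -0.3153, 0.0244]
tool_rot: [-179.9, 4.9, -10.8]
force: [0.4, -0.2, -2.1]
grip_width: 0.0361
```

>>> servo_tool(commands=[0,0,1,0,0,0,0,0,1,0,0,0,0,0,0,0,0,0])

```text
time_s: 21.65
tool_pos: [0.481, -0.3153, 0.0242]
tool_rot: [-180.0, 4.9, -10.8]
force: [-2.5, 2.0, 8.5]
grip_width: 0.0357
```

>>> servo_tool(commands=[0,0,-1,0,0,0,0,0,0,0,0,0,0,0,0,0,0,0,0,0,0,0,0,0], jaw=54)

```text
time_s: 22.05
tool_pos: [0.4808, -0.3153, 0.0233]
tool_rot: [-179.9, 4.9, -10.8]
force: [-0.0, 0.1, 0.0]
grip_width: 0.0522
```

>>> servo_tool(commands=[0,0,-10,0,0,0,0,0,-20,0,0,0,0,0,-30,0,0,0,0,0,-40,0,0,0,0,0,-40,0,0,0,-40,0,-20,0,0,0,-40,0,0,0,0,0])

```text
time_s: 22.75
tool_pos: [0.418, -0.3036, 0.1937]
tool_rot: [180.0, 4.5, -10.6]
force: [-0.7, 0.1, 0.9]
grip_width: 0.0539
```

>>> servo_tool(commands=[0,40,0,0,0,0,0,40,0,0,0,0,0,40,0,0,0,0,0,40,0,0,0,0,0,40,0,0,0,0,0,40,0,0,0,0,0,0,0,0,0,0])

```text
time_s: 23.45
tool_pos: [0.3665, -0.5452, 0.1887]
tool_rot: [179.9, 5.0, -11.3]
force: [-0.2, -0.0, -0.1]
grip_width: 0.054
```

```bash
python3 snap.py side s14 110 360 220 440 2;python3 snap.py top t14 140 250 240 460 3
python3 - <<'E'
from pl import *
from cell import camera_info
st()
for n,f in(("side","s14"),("top","t14")):
    z=np.load(f+".npz");C=cloud(n,z["p"],z["d"],camera_info(n)).reshape(-1,3)
    L=(C-[t[0],t[1],0])@T*1000
    for nm,lo,hi in(("ridge",40,56),("flange",14,30)):
        m=(L[:,0]>-118)&(L[:,0]<30)&(abs(L[:,1])<50)&(L[:,2]>lo)&(L[:,2]<hi); r=L[m]
        if len(r)>5: print(n,nm,m.sum(),np.percentile(r,[3,50,97],axis=0).round(0).tolist())
E
```

```text
t 23.55 pos [ 0.3705 -0.5395  0.1891] rot [-179.9    4.9  -10.9] F [0.1 0.1 0.9] w 54.1 q [ 66.  24. -20.  81.  11.  81. -55.]
side ridge 20 [[-118.0, -21.0, 41.0], [10.0, -17.0, 47.0], [14.0, 18.0, 52.0]]
side flange 119 [[-104.0, -42.0, 14.0], [12.0, -21.0, 18.0], [27.0, 34.0, 27.0]]
top ridge 215 [[-97.0, -19.0, 41.0], [-50.0, -1.0, 49.0], [7.0, 15.0, 55.0]]
top flange 403 [[-112.0, -46.0, 14.0], [-47.0, 9.0, 19.0], [23.0, 46.0, 28.0]]
```

View pics/s14.png

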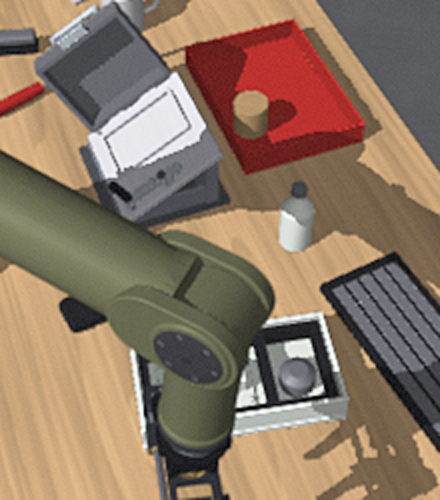

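View pics/t14.png

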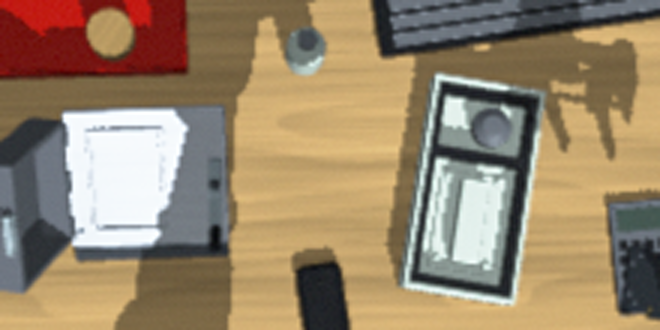

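```bash
python3 -c "
from cell import env
print(env.sign_off())"
```

```text
the job is handed in; nothing more can be done
None
```

The housing half lies flat, ridge up, in the tray's long bay, with the lid open and the keeper fully aside. I handed the job in at about 23.6 s of the 70 s allowed. Sign-off reports no verdict.

**What I did**
- **Keeper:** I pushed it aside with the closed fingers until it met its end stop. The force rose to about 21 N with hardly any further movement.
- **Lid:** I gripped the bar and swung the lid up. Partway through, the last joint came within about 5° of its limit. I loosened the grip to a cage round the bar, turned the wrist back a little and pushed the lid on past upright. It rests open by itself.
- **Housing half:** I took it across the ridge (opening 35.9 mm, ridge 36 mm) and lifted it along the bed's normal. I lowered it into the bay until the wrist force read 8.5 N, eased back 1 mm and released it.

**Last checks**
- **Placement:** In the last depth pictures the ridge top is about 49 mm above the desk (50 expected) and the flange about 18 mm (18 expected). The ridge is centred in the bay to within a few millimetres.
- **Fixture:** The lid is open and the keeper's tail points down the slope. I judged both from the pictures after letting go, not from a measured angle.
- **Robot:** The wrist force was close to zero with the arm clear of everything. I saw no other object out of place in the last pictures, but I checked the bystanders only by eye.
- **Disagreement:** The first fits of the fixture's turn disagreed, from about -3° to +2°. I settled on +0.3° from the depth planes and edges, and the contacts with the post, bar and ridge then matched within about 2 mm.

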